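Set the magazine tube of a press feed unit to its mark and lock it

ROBOT

A 6-joint arm with a two-finger parallel gripper is mounted at the origin on the work surface. World frame = base frame: x ahead of the robot, y to its left, z up, the work surface at z = 0. Lengths are in m, angles in rad, forces in N, time in s.
With the tool pointing down it reaches from about 0.35 to 0.875 m from the base axis. Payload 4.2 kg.
Tool frame: the origin (TCP) lies on the centre line of the jaws, within the pads' length; the fingertips stand 11 mm ahead of it and the grasp point (between the pads) lies 8 mm behind it (robot.finger_overhang is the distance from the TCP to the fingertips, in m); z points along the fingers, x is the direction in which the jaws open and shut, and the axes are right-handed (so a half turn about z gives the same grasp; the last joint's range is limited). The gripper opens to 85 mm and grips with 20 to 120 N. Pads are 22 mm wide; open, the fingers measure 114 mm over their backs; the gripper's body (76 mm by 85 mm) begins 54 mm behind the grasp point. The pads swing forward as they close: fully open they stand 13 mm farther back than shut.
Start: joints at [1.558, 0.385, 0.008, 0, -1.194, -0.259], TCP at [0.168, 0.602, 0.242] pointing down, gripper open.
Joint ranges: [-3.14, 3.14], [-1.21, 2.06], [-1.07, 1.41], [-3.16, 2.05], [-2.99, -0.16], [-3.1, 3.1]. Speed limits (rad/s): [2.79, 2.79, 3.14, 3.14, 3.14, 3.14].

INTERFACE

Orientations are given as a unit quaternion [w, x, y, z].
In Python, from station import robot, cams, job gives the robot as it stands.
- The arm moves only by the tool play_rows, never from a script. Its argument "series" is a list of rows, each a list of 7 numbers: the shift along the tool's x, y, z in mm, then the turn, a rotation vector about the tool's x, y, z in rad, then the opening, from 0 (shut) to 1 (fully open). In form: [[x, y, z, wx, wy, wz, gripper], ...]. A call has 1 to 10 rows; each row shifts and turns the pose as measured when the row begins, along the tool's axes as they then stand; what a row does not reach is not made up. A row lasts 1/10 s, in which the tool goes at most 50 mm and 8.59 degrees, less where a joint would pass 70% of its speed; a pose out of reach is approached as far as the arm can. A call is refused whole if a number of a shift passes 50 or a number of a turn 0.15, either way. A call with a gripper value outside its range is refused whole. The fingers move at their own pace and stop on an object; "squeeze" is the grip in N (left out, the last holds). Time passes only in rows, so rows that do not move let the fingers close. It gives the time, the measured TCP pose, the force and the opening at its end, in the units of the state.
- robot.read_state(): the state, without advancing time (a new reading comes with each control period).
- cams.read_camera(name): name is "side" or "top"; returns a dict with "image" (384x512x3 uint8, blue, green, red), "depth" (384x512 float32, m along the optical axis (not along the pixel's ray), 0 where there is no reading), "camera_matrix" (3x3 intrinsics, pixels), "xyz" and "attitude" of the camera in the world. Camera axes: x right, y up, looking along -z (the intrinsics and any distortion apply to the point x, -y, -z); pixel columns grow to the right and rows downward; lengths in m; the calibration is good to about 2 mm. A picture is of the moment at which its call begins.
- job.sign_off(): hands the job in, once; it reports no verdict.
The state is a dict: "clock": time; "joint_positions": joint angles; "qvel": joint speeds; "joint_torque": joint torques, N m; "eef_pos": TCP position; "ee_rot": TCP orientation; "ft_force": force on the tool from outside, world axes, zero at the start; "ft_torque": the same for the moment, N m; "finger_gap": finger opening in m.
Only numpy, scipy, OpenCV 4.12 (cv2) and the standard library are available. Lean on these libraries where they do the work, as an engineer would, in place of code of your own. Each camera call takes 0.05 s, during which the arm holds its last target. There are 200 camera calls.

TASK

Get the press's blank feeder ready: take the magazine tube from its sloping rest, slide it foot first down into the feeder's collar until the lower edge of its red band is level with the collar's top face (no deeper, or the blanks will jam), and let go of it there. Then lock it with the red T-knob: push the knob in, turn it clockwise to the red dot and let it spring back out. Leave the dies, the bin and the mallet where they are.

Things in the scene. Friction and masses are not known exactly. Their poses are not given: they have to be found in the camera images.
- tube: Magazine tube: aluminium, round, 32 mm outside, 170 mm long, 0.13 to 0.2 kg, filled by a brass follower (treat it as solid). Origin: centre of its foot; z along the tube from foot to top; x and y mean nothing as it is round. The last 4 mm of the foot are chamfered to 26 mm. At the end its lower 60 mm are in the collar.
- tube_mark (a point): On the tube's axis, 60 mm from the foot, at the lower edge of the red band (6 mm wide, all round). This edge must come level with bore_mouth. The tube can go 7.5 mm too deep: it does not stop by itself at the mark.
- tube_top (a point): On the tube's axis at its top end, 170 mm from the foot.
- tube_rest: Fixed sloping wooden rest, board 215 x 80 x 14 mm. Origin: on the bench under the board. The tube starts in two V notches, 30 and 100 mm from its foot (each 14 mm long), foot against a stop at local (85, 0, 52) mm. Its axis rises 25 degrees from level towards local -x, which points to the robot's left or ahead-left; the top 60 mm stand out free, axis 97 to 124 mm above the bench.
- feeder: Fixed feed unit: dark bed plate 150 x 240 x 12 mm, green body 46 mm high, steel slide bar with a black ball pull (to 52 mm high) out to local x = -150 mm, dark upright collar of 60 mm diameter, 85 mm high, green clamp housing 66 mm high beside it and green knob boss. Origin: on the bench under the collar's vertical bore; local +y points from the collar to the knob.
- bore_mouth (a point): Centre of the collar's top face, on the bore's vertical axis. Bore 33.6 mm wide (0.8 mm play all round), mouth belled to about 43 mm in its top 5 mm, floor (slide bar) 67.5 mm below the face. A sprung brake button in the wall, on the knob's side from about 33 mm down, stands 4 mm in: push the tube past it; it then slides stiffly (10 to 20 N) and stays where left.
- lock_grip (a point): Middle of the red T-knob's bar, 99 mm above the bench when out. Bar 52 mm long, 12 thick, 26 high on a 17 mm stem; below it, at 60 mm, the green boss, 54 mm wide, so fingers can reach down both sides. The point turns with the knob: x along the bar (at open it is the feeder's x), z up. The knob's vertical axis is 108 mm from the bore's.
- lock_turn (a joint): Turn of the T-knob, rad: 0 open (start; white line at the white dot), growing clockwise from above to 1.05 (60 degrees, red dot) = locked; end stop 1.07. Index dogs block it until the knob is pushed in over 7 mm (best 9 to 11), and kept in while it turns; let go at 1.0 to 1.07 it springs out and stays at 0.95 to 1.07. It presses a clamp shoe onto the tube: leave it open until the tube is in.
- lock_push (a joint): How far the T-knob is pushed straight down, m: 0 out, 0.0115 fully in. Spring: 6 N to start, 14 N fully in; it returns by itself.
- die_a: Bystander: round steel stamping die, 52 mm diameter, 52 mm high with a smaller stub on top, 0.75 kg, standing loose. Origin: centre of its underside.
- die_b: Bystander: a second such die, same size.
- blank_bin: Bystander: red open bin with brass blanks (25 mm wide, 5 mm thick), 110 x 150 x 55 mm. Origin: centre of its underside.
- mallet: Bystander: soft-face mallet lying on the bench, head 84 mm across with red faces, wooden handle of 225 mm along its -x. Origin: on the bench under its head.
Things that resemble listed ones, but are neither listed nor needed, are in the scene too. Several things have the shape of the tube; the one meant has the colours described above.

How it is judged:
By the outcome, as a careful person would: the job done as asked, in the order asked, and still so for the second after the job is handed in, with the robot touching nothing.
It also fails if it takes over 62 s, if anything falls off the work surface, if the arm or the gripper's body presses on something with over 40 N, if the wrist force passes 120 N, or if a joint passes its speed limit or range.

## Working session

There is one attempt and no reset: what is moved stays moved. The work goes in short steps, Python scripts to look and compute and a tool call to move; the robot and the scene stay as the last step left them, time stands still between calls to the robot, and variables do not carry over. Pictures are saved under pics/ and viewed, about 8 in all and at most 12, crops included, and the job is handed in when it is done.

Besides the shell and the picture viewer there is one more tool, called after "Emit:" in YAML: its name, and indented under it one key for each argument. play_rows: Moves the arm, as the interface text tells. Its arguments: {"type":"object","properties":{"series":{"type":"array"},"squeeze":{"type":"number"}},"required":["series"]}

```bash
ls; mkdir -p pics; cat > h.py <<'E'
import numpy as np, cv2, pickle
from scipy.spatial.transform import Rotation as R
from station import robot, cams, job
def rot(a):
    a=np.asarray(a,float)
    return a if a.shape==(3,3) else R.from_quat(a,scalar_first=True).as_matrix()
def grab(n,f):
    c=cams.read_camera(n); pickle.dump(c,open(f'pics/{f}.pkl','wb')); cv2.imwrite(f'pics/{f}.png',c['image']); return c
def load(f): return pickle.load(open(f'pics/{f}.pkl','rb'))
def cloud(c):
    K=c['camera_matrix']; d=c['depth']; v,u=np.mgrid[:d.shape[0],:d.shape[1]]
    p=np.stack([(u-K[0,2])/K[0,0]*d,-(v-K[1,2])/K[1,1]*d,-d],-1)
    return p@rot(c['attitude']).T+np.asarray(c['xyz'])
def proj(c,P):
    q=(np.atleast_2d(P)-np.asarray(c['xyz']))@rot(c['attitude']); K=c['camera_matrix']
    return np.stack([K[0,0]*q[:,0]/-q[:,2]+K[0,2],K[1,1]*-q[:,1]/-q[:,2]+K[1,2]],-1)
E
python3 - <<'E'
from h import *
s=robot.read_state();print(s)
for n in('side','top'):
    c=grab(n,n+'0');print(n,{k:v for k,v in c.items() if k not in('image','depth')})
a=np.hstack([cv2.imread('pics/side0.png'),cv2.imread('pics/top0.png')])
E
```

```text
pics
{'clock': 0.0, 'joint_positions': array([ 1.55762189e+00,  3.85573259e-01,  6.59402419e-03, -5.10375014e-04,
       -1.19400248e+00, -2.58631441e-01]), 'qvel': array([ 4.77742598e-04, -8.02208605e-04, -3.00436721e-03,  1.32865022e-04,
       -2.25819424e-04,  9.25925513e-05]), 'joint_torque': array([-1.32619784e-04, -3.92286587e+01,  1.88399488e+01,  4.18620989e+00,
       -4.58254537e-03, -1.72262919e-06]), 'eef_pos': array([0.1676028 , 0.60151117, 0.24119735]), 'ee_rot': array([-8.59236169e-04, -6.04709123e-01,  7.96445620e-01, -7.15508784e-04]), 'ft_force': array([0.63100128, 0.08489726, 0.36538701]), 'ft_torque': array([ 0.02383474, -0.01602821,  0.01982882]), 'finger_gap': 0.08497418641644029}
side {'camera_matrix': array([[448.34471074,   0.        , 254.89794125],
       [  0.        , 448.34471074, 190.39924885],
       [  0.        ,   0.        ,   1.        ]]), 'xyz': array([0.17381637, 0.6849988 , 0.88656323]), 'attitude': array([-0.21171407, -0.09456729,  0.383763  ,  0.8938457 ])}
top {'camera_matrix': array([[471.70467486,   0.        , 252.98145709],
       [  0.        , 471.70467486, 188.54437597],
       [  0.        ,   0.        ,   1.        ]]), 'xyz': array([ 0.29227522, -0.04431002,  1.36586446]), 'attitude': array([-0.69899524, -0.07412803,  0.06234494,  0.70853638])}
```

View pics/side0.png

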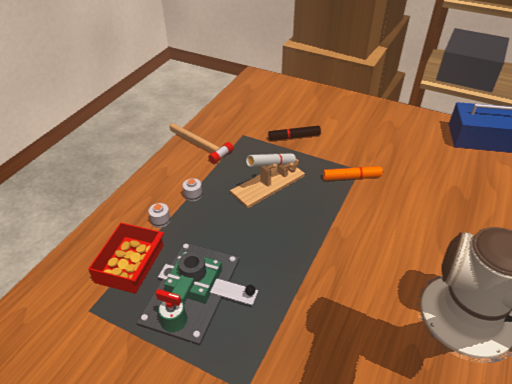

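View pics/top0.png

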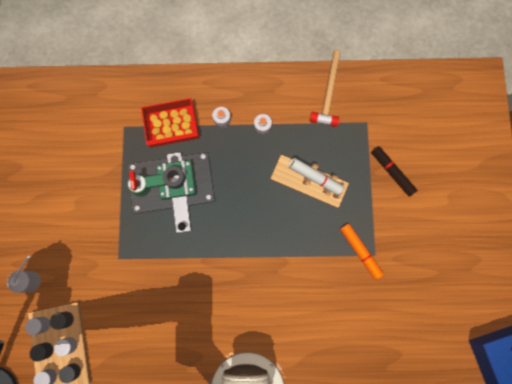

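The side view shows the silver tube at (245-300, 160) on its rest, with its free end at left (250,160). The collar is at (192,265) and the red T-knob at (169,297). In the top view the tube runs from (292,163) to (342,190), the collar is at (176,175) and the knob at (133,180). Orange and black look-alikes lie to the right.

```bash
python3 - <<'E'
from h import *
S,T=load('side0'),load('top0')
def pr(c,u,v): return cloud(c)[v,u].round(4)
for c,pts in((S,[(192,265),(169,297),(250,160),(275,160),(110,330)]),(T,[(176,175),(133,180),(300,167),(230,220)])):
    for u,v in pts: print((u,v),pr(c,u,v))
# feeder collar top: points z 0.08-.09 in region
for n,c in(('S',S),('T',T)):
    P=cloud(c); I=c['image'].astype(int)
    z=P[...,2]; ok=c['depth']>0
    col=P[176-20:176+20,176-20:176+20] if n=='T' else P[245:285,170:215]
    q=col.reshape(-1,3); q=q[(q[:,2]>.078)&(q[:,2]<.092)]
    (cx,cy),r=cv2.minEnclosingCircle(q[:,:2].astype(np.float32)); print(n,'collar',len(q),cx,cy,r,np.median(q[:,2]))
    red=(I[...,2]>130)&(I[...,1]<70)&(I[...,0]<70)
    b=(red&(z>.09)&(z<.12)&ok); q=P[b]; q=q[q[:,1]>0.15]
    print('knob',len(q)); 
    if len(q): print(q[:,:2].mean(0),q.min(0),q.max(0),cv2.minAreaRect((q[:,:2]*1000).astype(np.float32)))
    # tube
    reg=np.zeros_like(ok); 
    if n=='T': reg[150:205,280:355]=1
    else: reg[140:185,240:305]=1
    g=(abs(I[...,2]-I[...,0])<40)&(I.mean(-1)>120)
    q=P[reg&g&ok&(z>.06)&(z<.15)]
    print('tube',len(q)); m=q.mean(0); w,V=np.linalg.eigh(np.cov((q-m).T)); d=V[:,2]; t=(q-m)@d; print(m,d,t.min(),t.max(),np.degrees(np.arcsin(d[2])))
k=np.hstack([cv2.resize(S['image'][140:205,225:310],None,fx=4.5,fy=4.5,interpolation=3)[:290,:380],cv2.resize(T['image'][145:210,265:350],None,fx=4.5,fy=4.5,interpolation=3)[:290,:380]])
k2=np.hstack([cv2.resize(S['image'][235:335,130:265],(380,282),interpolation=3),cv2.resize(T['image'][140:240,110:245],(380,282),interpolation=3)])
cv2.imwrite('pics/crop0.png',np.vstack([k,k2]))
E
```

```text
(192, 265) [0.5948 0.1868 0.049 ]
(169, 297) [0.5605 0.3133 0.1138]
(250, 160) [ 0.6072 -0.1324  0.1225]
(275, 160) [ 0.5616 -0.1941  0.0936]
(110, 330) [ 6.845e-01  3.848e-01 -5.000e-04]
(176, 175) [0.6006 0.2026 0.0165]
(133, 180) [0.5681 0.3044 0.1057]
(300, 167) [ 0.5927 -0.1527  0.1249]
(230, 220) [0.4669 0.0448 0.0042]
S collar 382 0.5831911563873291 0.20158272981643677 0.03103189542889595 0.08503506326757393
knob 106
[0.57130031 0.31005533] [0.54351996 0.30000154 0.09095843] [0.59446209 0.3174987  0.116109  ] ((568.7838134765625, 308.393310546875), (51.51987838745117, 12.925162315368652), 9.346271514892578)
tube 356
[ 0.57034057 -0.18659742  0.10202428] [-0.40439445 -0.82258848 -0.39976659] -0.07340594823977213 0.09782906648433966 -23.563587716483013
T collar 244 0.5834957957267761 0.201624795794487 0.03022209368646145 0.08406670489025947
knob 56
[0.57507927 0.30649705] [0.54413456 0.29938999 0.09446703] [0.5927435  0.31490091 0.11592499] ((568.350341796875, 307.6207275390625), (49.335933685302734, 11.473079681396484), 7.3012237548828125)
tube 574
[ 0.5728833  -0.19562731  0.10089704] [-0.38536188 -0.82774584 -0.40783948] -0.07902187088970364 0.09062259835208537 -24.069186240955766
```

View pics/crop0.png

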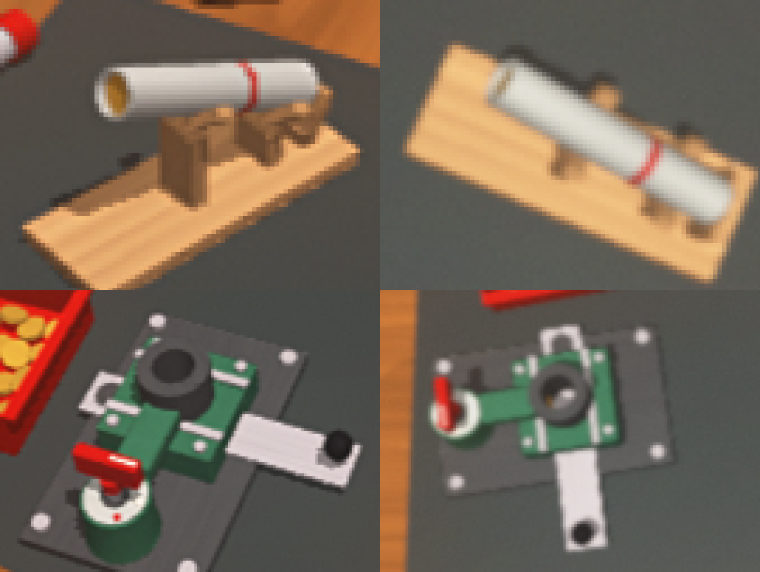

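```bash
cat > fit.py <<'E'
from h import *
from scipy.optimize import least_squares
def fitcyl(c,reg,p0,zr=(.06,.3),r=.016):
    P=cloud(c); I=c['image'].astype(int)
    g=(abs(I[...,2]-I[...,0])<40)&(I.mean(-1)>100)&(c['depth']>0)
    m=np.zeros(g.shape,bool); u0,u1,v0,v1=reg; m[v0:v1,u0:u1]=1
    q=P[m&g]; q=q[(q[:,2]>zr[0])&(q[:,2]<zr[1])]
    f=lambda x:np.linalg.norm(np.cross(q-x[:3],x[3:]/np.linalg.norm(x[3:])),axis=1)-r
    s=least_squares(f,p0,loss='soft_l1',f_scale=.001).x
    d=s[3:]/np.linalg.norm(s[3:]); e=f(s); k=abs(e)<.003; t=(q[k]-s[:3])@d
    return s[:3],d,np.percentile(t,[1,99]),k.sum(),np.median(abs(e[k]))
def band(c,reg,o,d):
    P=cloud(c); I=c['image'].astype(int); m=np.zeros(I.shape[:2],bool); u0,u1,v0,v1=reg; m[v0:v1,u0:u1]=1
    q=P[m&(I[...,2]>I[...,1]+60)&(I[...,2]>I[...,0]+60)&(abs(I[...,1]-I[...,0])<40)]
    w=q-o; rr=np.linalg.norm(np.cross(w,d),axis=1); return (w@d)[abs(rr-.016)<.004]
E
python3 - <<'E'
from fit import *
S,T=load('side0'),load('top0')
for n,c,reg in(('S',S,(243,303,150,172)),('T',T,(285,350,152,205))):
    o,d,t,k,e=fitcyl(c,reg,np.r_[.571,-.19,.09,.385,.82,.41])
    if d[2]<0:d=-d
    # shift o to y=-0.19
    o=o+d*(-.19-o[1])/d[1]
    b=band(c,reg,o,d)
    P=cloud(c)
    print(n,o.round(4),d.round(4),np.degrees(np.arcsin(d[2])),np.degrees(np.arctan2(d[1],d[0])),t,k,e,'band',np.percentile(b,[5,50,95]) if len(b) else 0,len(b))
    tt=((P[reg[2]:reg[3],reg[0]:reg[1]].reshape(-1,3)-o)); rr=np.linalg.norm(np.cross(tt,d),axis=1); ax=(tt@d)[(rr<.018)]; print(np.percentile(ax,[0,1,2,98,99,100]))
E
```

```text
S [ 0.5784 -0.19    0.092 ] [0.3747 0.8244 0.4242] 25.100458195470694 65.55952148807249 [-0.29653089 -0.13224307] 373 0.0008613734206155133 band [-0.03690664 -0.03156903 -0.02717235] 15
[-0.10088007 -0.09519579 -0.09172858  0.07545475  0.07572335  0.07860618]
T [ 0.5778 -0.19    0.0909] [0.3766 0.8232 0.4248] 25.140001761594185 65.41881221697126 [-0.40709198 -0.24171706] 505 0.0010427072095401113 band [-0.03575862 -0.03334296 -0.02886749] 21
[-0.10307569 -0.10089521 -0.09861755  0.07506498  0.07613067  0.07684008]
```

Both views agree on the tube axis: 25.1° slope, yaw 65.5°, top end at about (.606, -.128, .123). They also agree on the bore (.583, .202, .085) and the knob axis (.5686, .308), which is 107 mm away, so I accept these. I'll travel to a point above the tube's free end.

Emit:
play_rows:
  series:
    - [30, -31, 0, 0, 0, 0, 1]
    - [30, -31, 0, 0, 0, 0, 1]
    - [30, -31, 0, 0, 0, 0, 1]
    - [30, -31, 0, 0, 0, 0, 1]
    - [30, -31, 0, 0, 0, 0, 1]
    - [30, -31, 0, 0, 0, 0, 1]
    - [30, -31, 0, 0, 0, 0, 1]
    - [30, -31, 0, 0, 0, 0, 1]
    - [30, -31, 0, 0, 0, 0, 1]
    - [30, -31, 0, 0, 0, 0, 1]
  squeeze: 60

```text
clock: 1.1
eef_pos: [0.3893, 0.2176, 0.2375]
ee_rot: [-0.004, -0.609, 0.794, -0.003]
ft_force: [1.5, 1.4, -0.8]
finger_gap: 0.0851
```

```bash
cat >> h.py <<'E'
def log():
    s=robot.read_state(); pickle.dump(s,open('st%07.2f.pkl'%s['clock'],'wb')); return s
def goto(pos=None,Rt=None):
    "print tool-frame shift mm and rotation vector to a target"
    s=log(); Rc=rot(s['ee_rot']); 
    print('t',round(float(s['clock']),2),'pos',s['eef_pos'].round(4),'q',s['joint_positions'].round(3),'F',s['ft_force'].round(1),'gap',round(float(s['finger_gap']),4))
    if pos is not None: print('shift',(Rc.T@(np.array(pos)-s['eef_pos'])*1000).round(1))
    if Rt is not None: print('turn',R.from_matrix(Rc.T@Rt).as_rotvec().round(3))
E
python3 -c "
from h import *
goto([.596,-.151,.25])"
```

```text
t 1.1 pos [0.3893 0.2176 0.2375] q [ 0.879  0.083 -0.41   0.004 -1.087  0.428] F [ 1.5  1.4 -0.8] gap 0.0851
shift [ 302.5 -295.3   -9.7]
```

Emit:
play_rows:
  series:
    - [30, -30, -1, 0, 0, 0, 1]
    - [30, -30, -1, 0, 0, 0, 1]
    - [30, -30, -1, 0, 0, 0, 1]
    - [30, -30, -1, 0, 0, 0, 1]
    - [30, -30, -1, 0, 0, 0, 1]
    - [30, -30, -1, 0, 0, 0, 1]
    - [30, -30, -1, 0, 0, 0, 1]
    - [30, -30, -1, 0, 0, 0, 1]
    - [30, -30, -1, 0, 0, 0, 1]
    - [30, -30, -1, 0, 0, 0, 1]

```text
clock: 2.1
eef_pos: [0.6048, -0.1677, 0.2475]
ee_rot: [-0.006, -0.608, 0.794, -0.001]
ft_force: [0.8, 0.5, 0.2]
finger_gap: 0.0854
```

```bash
python3 -c "
from h import *
goto([.596,-.151,.25])"
```

```text
t 2.1 pos [ 0.6048 -0.1677  0.2475] q [-0.009  0.389  0.024  0.009 -1.215  1.314] F [0.8 0.5 0.2] gap 0.0854
shift [-13.8  12.9  -2.6]
```

Emit:
play_rows:
  series:
    - [0, 0, 0, 0, 0, -0.14, 1]
    - [0, 0, 0, 0, 0, -0.14, 1]
    - [0, 0, 0, 0, 0, -0.14, 1]
    - [0, 0, 0, 0, 0, -0.14, 1]
    - [0, 0, 0, 0, 0, -0.14, 1]
    - [0, 0, 0, 0, 0, -0.14, 1]
    - [0, 0, 0, 0, 0, -0.14, 1]
    - [0, 0, 0, 0, 0, -0.14, 1]
    - [0, 0, 0, 0, 0, -0.14, 1]
    - [0, 0, 0, 0, 0, -0.14, 1]

```text
clock: 3.1
eef_pos: [0.6036, -0.1741, 0.2375]
ee_rot: [0.005, 0.981, -0.192, -0.012]
ft_force: [0.4, -0.0, -0.1]
finger_gap: 0.0853
```

```bash
python3 - <<'E'
from h import *
goto([.596,-.151,.25])
import glob
from scipy.optimize import least_squares
D=[pickle.load(open(f,'rb')) for f in sorted(glob.glob('st*.pkl'))]
S=load('side0')
D.append(dict(joint_positions=np.array([ 1.55762189,.385573259,6.59402419e-03,-5.10375014e-04,-1.19400248,-2.58631441e-01]),eef_pos=np.array([0.1676028 , 0.60151117, 0.24119735]),ee_rot=np.array([-8.59236169e-04, -6.04709123e-01,  7.96445620e-01, -7.15508784e-04])))
import itertools
def ax(a,t): return R.from_rotvec(np.array(a)*t).as_matrix()
def fk(q,p,sg):
    h,a1,L2,a3,L3,y,Lt=p[:7]
    # zero: upper arm up, forearm along x, tool along x
    M=ax([0,0,1],q[0]); P=np.array([0,0,h])+M@[a1,0,0]
    M=M@ax([0,1,0],sg[0]*q[1]); P=P+M@[0,0,L2]
    M=M@ax([0,1,0],sg[1]*q[2]); 
    if sg[4]: # j3 absolute (parallel coupling)
        M=ax([0,0,1],q[0])@ax([0,1,0],sg[1]*q[2])
    P=P+M@[L3,0,a3]
    M=M@ax([1,0,0],sg[2]*q[3]); P=P+M@[0,y,0]
    M=M@ax([0,1,0],sg[3]*q[4]); P=P+M@[Lt,0,0]
    return P,M
best=[]
for sg in itertools.product([1,-1],[1,-1],[1],[1,-1],[0,1]):
    f=lambda p:np.concatenate([np.r_[fk(d['joint_positions'],p,sg)[0]-d['eef_pos'],.3*(fk(d['joint_positions'],p,sg)[1][:,0]-rot(d['ee_rot'])[:,2])] for d in D])
    s=least_squares(f,[.25,0,.45,0,.45,-.15,.25])
    best.append((s.cost,sg,s.x.round(3)))
for b in sorted(best,key=lambda b:b[0])[:3]:print(b)
E
```

```text
t 3.1 pos [ 0.6036 -0.1741  0.2375] q [-0.021  0.404  0.023  0.007 -1.214  2.772] F [ 0.4 -0.  -0.1] gap 0.0853
shift [-16.1 -18.4 -12.4]
(np.float64(3.005281303928717e-05), (1, -1, 1, -1, 0), array([ 0.154,  0.032,  0.519, -0.112,  0.449, -0.162,  0.121]))
(np.float64(0.020947150868107178), (1, -1, 1, -1, 1), array([ 0.216,  0.379,  0.29 , -0.18 ,  0.087, -0.161,  0.067]))
(np.float64(0.020950736976826066), (-1, -1, 1, -1, 1), array([ 0.663,  0.503,  0.178, -0.468,  0.115, -0.162,  0.128]))
```

Emit:
play_rows:
  series:
    - [0, 0, -5, 0.14, 0, 0, 1]
    - [0, 0, -5, 0.14, 0, 0, 1]
    - [0, 0, -5, 0.14, 0, 0, 1]

```text
clock: 3.4
eef_pos: [0.6035, -0.1704, 0.2499]
ee_rot: [-0.206, 0.96, -0.186, 0.026]
ft_force: [-0.3, -1.3, -0.9]
finger_gap: 0.0855
```

```bash
python3 -c "
from h import *
goto()"
```

```text
t 3.4 pos [ 0.6035 -0.1704  0.2499] q [-0.229  0.406  0.16  -0.432 -1.31   3.097] F [-0.3 -1.3 -0.9] gap 0.0855
```

Emit:
play_rows:
  series:
    - [0, 0, 0, 0, 0.14, 0, 1]
    - [0, 0, 0, 0, 0.14, 0, 1]

```text
clock: 3.6
eef_pos: [0.6065, -0.1759, 0.2478]
ee_rot: [-0.177, 0.945, -0.221, 0.163]
ft_force: [-0.7, 0.7, 0.3]
finger_gap: 0.0851
```

```bash
cat > kin.py <<'E'
from h import *
import glob
from scipy.optimize import least_squares
def ax(a,t): return R.from_rotvec(np.array(a)*t).as_matrix()
def fk(q,p):
    h,a1,L2,a3,L3,y,Lt,c6=p
    M=ax([0,0,1],q[0]); P=np.array([0,0,h])+M@[a1,0,0]
    M=M@ax([0,1,0],q[1]); P=P+M@[0,0,L2]
    M=M@ax([0,1,0],-q[2]); P=P+M@[L3,0,a3]
    M=M@ax([1,0,0],q[3]*SG[0]); P=P+M@[0,y,0]
    M=M@ax([0,1,0],-q[4]); P=P+M@[Lt,0,0]
    M=M@ax([1,0,0],SG[1]*q[5]+c6)@np.array([[0,0,1],[0,1,0],[-1,0,0.]])  # tool z = local x
    return P,M
SG=[1,1]
D=[pickle.load(open(f,'rb')) for f in sorted(glob.glob('st*.pkl'))]
D.append(dict(joint_positions=np.array([ 1.55762189,.385573259,6.59402419e-03,-5.10375014e-04,-1.19400248,-2.58631441e-01]),eef_pos=np.array([0.1676028 , 0.60151117, 0.24119735]),ee_rot=np.array([-8.59236169e-04, -6.04709123e-01,  7.96445620e-01, -7.15508784e-04])))
def fitkin():
    best=None
    for s1 in(1,-1):
      for s2 in(1,-1):
        for c in(0,1.57,3.14,-1.57):
          SG[:]=[s1,s2]
          f=lambda p:np.concatenate([np.r_[fk(d['joint_positions'],p)[0]-d['eef_pos'],.3*(fk(d['joint_positions'],p)[1]-rot(d['ee_rot'])).ravel()] for d in D]+[(p[:7]-[.2,0,.5,0,.5,-.16,.3])*1e-3])
          s=least_squares(f,[.2,0,.5,0,.5,-.16,.3,c])
          if best is None or s.cost<best[0]: best=(s.cost,(s1,s2),s.x)
    SG[:]=best[1]; return best[2],best
LO=np.array([-3.14,-1.21,-1.07,-3.16,-2.99,-3.1]);HI=np.array([3.14,2.06,1.41,2.05,-.16,3.1])
def ik(P,Rt,q0,p):
    f=lambda q:np.r_[(fk(q,p)[0]-P)*10,R.from_matrix(fk(q,p)[1].T@Rt).as_rotvec(),(q-q0)*1e-4]
    s=least_squares(f,np.clip(q0,LO+1e-3,HI-1e-3),bounds=(LO,HI)); return s.x,np.linalg.norm(s.fun[:6])
E
python3 - <<'E'
from kin import *
goto()
D.append(log())
p,b=fitkin();print(b)
r=[(np.linalg.norm(fk(d['joint_positions'],p)[0]-d['eef_pos'])*1000).round(1) for d in D];print(r)
np.save('kin.npy',np.r_[SG,p])
G=np.array([.5958,-.1509,.1116]);dh=np.array([np.cos(1.1432),np.sin(1.1432),0]);up=np.array([0,0,1.])
bore=np.array([.5833,.2016,.085])
def ori(zv,xv): z=zv/np.linalg.norm(zv); return np.stack([xv,np.cross(z,xv),z],1)
q0=D[-1]['joint_positions'] if 0 else log()['joint_positions']
for tilt in(25,0,-20,-35,-50):  # tool z lean toward dh at pick
  for flip in(1,-1):
    x=np.array([np.sin(1.1432),-np.cos(1.1432),0])*flip
    a=np.radians(tilt); z=np.sin(a)*dh-np.cos(a)*up
    qs=q0.copy(); qs[5]+=0 if flip==1 else -np.pi
    q1,e1=ik(G+.008*z,ori(z,x),qs,p)
    b2=a+np.radians(65)
    for yaw in(-40,0,20,40,65.5,90,120):
        yh=np.radians(yaw); eh=np.array([np.cos(yh),np.sin(yh),0]); x2=np.array([np.sin(yh),-np.cos(yh),0])*flip
        z2=np.sin(b2)*eh-np.cos(b2)*up
        Pt=bore+[0,0,.142-.06]+.008*z2
        q2,e2=ik(Pt,ori(z2,x2),q1,p)
        q3,e3=ik(Pt+[0,0,.08],ori(z2,x2),q2,p)
        if max(e1,e2,e3)<5e-3: print(tilt,flip,yaw,q1.round(2),q2.round(2),np.array([e1,e2,e3]).round(4))
E
```

```text
t 3.6 pos [ 0.6065 -0.1759  0.2478] q [-0.205  0.287 -0.047 -0.432 -0.932  3.095] F [-0.7  0.7  0.3] gap 0.0851
(np.float64(6.027737473572114e-09), (-1, -1), array([ 1.60611560e-01,  1.28875163e-07,  5.64895356e-01, -6.58122349e-06,
        4.21803994e-01, -1.59799988e-01,  2.86699617e-01, -6.24637514e-10]))
[np.float64(0.0), np.float64(0.0), np.float64(0.0), np.float64(0.0), np.float64(0.0), np.float64(0.0)]
25 -1 20 [-0.21  0.5  -0.05 -0.52 -0.98  0.07] [-0.12  0.71 -0.84 -2.68 -1.54  1.56] [0. 0. 0.]
25 -1 40 [-0.21  0.5  -0.05 -0.52 -0.98  0.07] [-0.2   0.66 -0.59 -2.22 -1.37  1.32] [0. 0. 0.]
25 -1 65.5 [-0.21  0.5  -0.05 -0.52 -0.98  0.07] [-0.18  0.68 -0.28 -1.77 -1.43  0.97] [0. 0. 0.]
25 -1 90 [-0.21  0.5  -0.05 -0.52 -0.98  0.07] [-0.11  0.76  0.01 -1.5  -1.65  0.75] [0. 0. 0.]
25 -1 120 [-0.21  0.5  -0.05 -0.52 -0.98  0.07] [ 0.01  0.89  0.35 -1.29 -2.01  0.6 ] [0. 0. 0.]
0 1 -40 [ 0.01  0.49 -0.19 -0.   -0.88  2.7 ] [ 0.75  0.51 -0.81  1.57 -1.12 -1.3 ] [0. 0. 0.]
0 -1 20 [ 0.01  0.49 -0.19 -0.   -0.88 -0.44] [-0.04  0.35 -0.66 -2.52 -0.64  1.22] [0. 0. 0.]
0 -1 40 [ 0.01
[... 2299 characters left out ...]
81  2.32] [0. 0. 0.]
-50 1 90 [ 0.25  0.7  -0.3   0.67 -1.28  2.02] [ 0.48  0.42 -0.08 -0.28 -0.97  2.81] [0. 0. 0.]
-50 -1 0 [ 0.25  0.7  -0.3   0.67 -1.28 -1.12] [ 0.66  0.34 -0.41  0.27 -0.63 -2.44] [0. 0. 0.]
-50 -1 20 [ 0.25  0.7  -0.3   0.67 -1.28 -1.12] [ 0.63  0.34 -0.36  0.12 -0.62 -1.94] [0. 0. 0.]
-50 -1 40 [ 0.25  0.7  -0.3   0.67 -1.28 -1.12] [ 0.58  0.35 -0.29 -0.05 -0.68 -1.42] [0. 0. 0.]
-50 -1 65.5 [ 0.25  0.7  -0.3   0.67 -1.28 -1.12] [ 0.52  0.37 -0.18 -0.21 -0.81 -0.82] [0. 0. 0.]
-50 -1 90 [ 0.25  0.7  -0.3   0.67 -1.28 -1.12] [ 0.48  0.42 -0.08 -0.28 -0.97 -0.33] [0. 0. 0.]
-50 -1 120 [ 0.25  0.7  -0.3   0.67 -1.28 -1.12] [ 0.46  0.47  0.02 -0.29 -1.14  0.18] [0. 0. 0.]
```

The kinematics fit is exact. I choose the grasp at 142 mm from the foot, with the tool leaning 20° toward the foot and the wrist turned half round. The upright tube then needs a tool pitch of 45° at about the same yaw.

```bash
cat > plan.py <<'E'
from h import *
YAW=1.1432
o=np.array([.5781,-.19,.0914]); d=np.array([.3757,.8238,.4245]); d/=np.linalg.norm(d)
up=np.array([0,0,1.]); dh=np.array([np.cos(YAW),np.sin(YAW),0]); xj=-np.array([np.sin(YAW),-np.cos(YAW),0])
bore=np.array([.5833,.2016,.085])
def ori(z,x=xj): return np.stack([x,np.cross(z,x),z],1)
def tz(deg): a=np.radians(deg); return np.sin(a)*dh-np.cos(a)*up
foot=o-.0945*d; G=foot+.142*d
zp=tz(-20); Rp=ori(zp); Pp=G+.008*zp
zf=tz(45); Rf=ori(zf)
E
python3 - <<'E'
from plan import *
print('grasp TCP',Pp.round(4))
goto(Pp-.08*zp,Rp)
s=log();M=rot(s['ee_rot']).T@Rp; v=R.from_matrix(M).as_rotvec(); a=np.linalg.norm(v); print(a, v/a)
if v[2]<0: v=-v/a*(2*np.pi-a)
print(v, v/24)
E
```

```text
grasp TCP [ 0.5948 -0.1534  0.104 ]
t 3.6 pos [ 0.6065 -0.1759  0.2478] q [-0.205  0.287 -0.047 -0.432 -0.932  3.095] F [-0.7  0.7  0.3] gap 0.0851
shift [-38.6 -11.7  73. ]
turn [-0.361  1.146  2.824]
3.06937261250887 [-0.11747423  0.37350415  0.92016001]
[-0.36057219  1.14642342  2.82431395] [-0.01502384  0.04776764  0.11767975]
```

Emit:
play_rows:
  series:
    - [0, 0, 0, -0.015, 0.048, 0.118, 1]
    - [0, 0, 0, -0.015, 0.048, 0.118, 1]
    - [0, 0, 0, -0.015, 0.048, 0.118, 1]
    - [0, 0, 0, -0.015, 0.048, 0.118, 1]
    - [0, 0, 0, -0.015, 0.048, 0.118, 1]
    - [0, 0, 0, -0.015, 0.048, 0.118, 1]
    - [0, 0, 0, -0.015, 0.048, 0.118, 1]
    - [0, 0, 0, -0.015, 0.048, 0.118, 1]
    - [0, 0, 0, -0.015, 0.048, 0.118, 1]
    - [0, 0, 0, -0.015, 0.048, 0.118, 1]

```text
clock: 4.6
eef_pos: [0.599, -0.1789, 0.244]
ee_rot: [0.12, -0.648, 0.718, -0.224]
ft_force: [0.2, -0.3, 1.1]
finger_gap: 0.0855
```

Emit:
play_rows:
  series:
    - [0, 0, 0, -0.015, 0.048, 0.118, 1]
    - [0, 0, 0, -0.015, 0.048, 0.118, 1]
    - [0, 0, 0, -0.015, 0.048, 0.118, 1]
    - [0, 0, 0, -0.015, 0.048, 0.118, 1]
    - [0, 0, 0, -0.015, 0.048, 0.118, 1]
    - [0, 0, 0, -0.015, 0.048, 0.118, 1]
    - [0, 0, 0, -0.015, 0.048, 0.118, 1]
    - [0, 0, 0, -0.015, 0.048, 0.118, 1]
    - [0, 0, 0, -0.015, 0.048, 0.118, 1]
    - [0, 0, 0, -0.015, 0.048, 0.118, 1]

```text
clock: 5.6
eef_pos: [0.5923, -0.1787, 0.2379]
ee_rot: [0.003, -0.064, 0.976, -0.207]
ft_force: [0.1, -1.3, -0.1]
finger_gap: 0.0855
```

```bash
python3 -c "
from plan import *
goto(Pp-.08*zp,Rp)"
```

```text
t 5.6 pos [ 0.5923 -0.1787  0.2379] q [ 0.134  0.337 -0.311  0.499 -1.007 -0.291] F [ 0.1 -1.3 -0.1] gap 0.0855
shift [-21.3  67.5  33.8]
turn [-0.072  0.188  0.523]
```

Emit:
play_rows:
  series:
    - [0, 0, 0, -0.018, 0.047, 0.131, 1]
    - [0, 0, 0, -0.018, 0.047, 0.131, 1]
    - [0, 0, 0, -0.018, 0.047, 0.131, 1]
    - [0, 0, 0, -0.018, 0.047, 0.131, 1]
    - [0, 0, 0, 0, 0, 0, 1]

```text
clock: 6.1
eef_pos: [0.5925, -0.1774, 0.2345]
ee_rot: [-0.041, 0.22, 0.96, -0.168]
ft_force: [0.5, 0.3, -0.1]
finger_gap: 0.0855
```

```bash
python3 -c "
from plan import *
goto(Pp-.08*zp,Rp)"
```

```text
t 6.1 pos [ 0.5925 -0.1774  0.2345] q [ 0.099  0.43  -0.097  0.309 -1.25  -0.678] F [ 0.5  0.3 -0.1] gap 0.0855
shift [ 8.7 65.9 35. ]
turn [ 0.001 -0.013 -0.021]
```

Emit:
play_rows:
  series:
    - [2, 16, 9, 0, -0.006, -0.01, 1]
    - [2, 16, 9, 0, -0.006, -0.01, 1]
    - [2, 16, 9, 0, 0, 0, 1]
    - [2, 16, 9, 0, 0, 0, 1]
    - [0, 0, 0, 0, 0, 0, 1]

```text
clock: 6.6
eef_pos: [0.6033, -0.1263, 0.1721]
ee_rot: [-0.039, 0.203, 0.963, -0.17]
ft_force: [0.5, -0.2, -0.4]
finger_gap: 0.0857
```

```bash
python3 -c "
from plan import *
goto(Pp,Rp)
grab('top','top1'); c=load('top1'); grab('side','side1')
S=load('side1')
cv2.imwrite('pics/crop1.png',np.hstack([cv2.resize(S['image'][110:210,220:345],(500,400)),cv2.resize(c['image'][135:215,260:360],(300,240))[:,:].copy() if 0 else cv2.resize(c['image'][130:230,265:340],(300,400))]))"
```

```text
t 6.6 pos [ 0.6033 -0.1263  0.1721] q [ 0.181  0.485 -0.173  0.315 -1.139 -0.762] F [ 0.5 -0.2 -0.4] gap 0.0857
shift [-3.5 -3.1 73.5]
turn [-0.002 -0.001  0.012]
```

View pics/crop1.png

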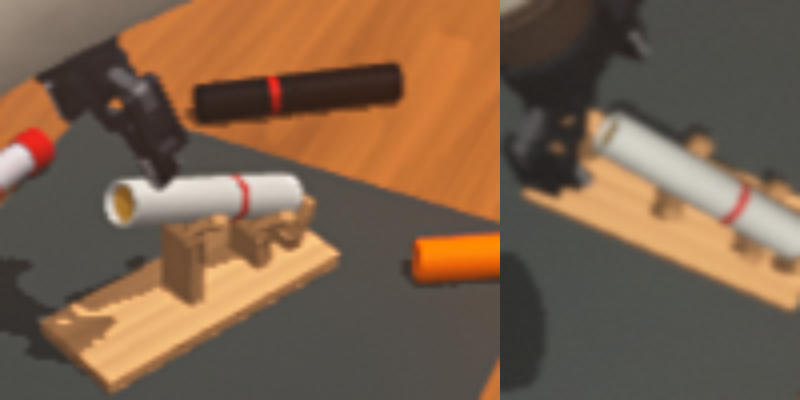

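The picture shows the open gripper over the tube's free end. One finger is on the left at (545,150) in the crop, and the tube lies undisturbed in its notches. Next I'll advance and grip.

Emit:
play_rows:
  series:
    - [-1, -1, 15, 0, 0, 0.004, 1]
    - [-1, -1, 15, 0, 0, 0.004, 1]
    - [-1, -1, 15, 0, 0, 0.004, 1]
    - [0, 0, 15, 0, 0, 0, 1]
    - [0, 0, 10, 0, 0, 0, 1]
    - [0, 0, 0, 0, 0, 0, 1]

```text
clock: 7.3
eef_pos: [0.5993, -0.1553, 0.113]
ee_rot: [-0.03, 0.211, 0.962, -0.169]
ft_force: [-0.1, 1.2, 0.7]
finger_gap: 0.0855
```

```bash
python3 -c "
from plan import *
goto(Pp,Rp)"
```

```text
t 7.3 pos [ 0.5993 -0.1553  0.113 ] q [ 0.133  0.535 -0.266  0.361 -0.979 -0.798] F [-0.1  1.2  0.7] gap 0.0855
shift [5.1 2.9 8.4]
turn [ 0.004  0.012 -0.005]
```

Emit:
play_rows:
  series:
    - [3, 2, 5, 0.002, 0.006, -0.003, 1]
    - [3, 1, 4, 0.002, 0.006, -0.002, 1]
    - [0, 0, 0, 0, 0, 0, 1]

```text
clock: 7.6
eef_pos: [0.5948, -0.153, 0.1048]
ee_rot: [-0.035, 0.209, 0.962, -0.169]
ft_force: [-0.1, -0.3, -0.3]
finger_gap: 0.0855
```

```bash
python3 -c "
from plan import *
goto(Pp,Rp)"
```

```text
t 7.6 pos [ 0.5948 -0.153   0.1048] q [ 0.137  0.542 -0.278  0.358 -0.971 -0.801] F [-0.1 -0.3 -0.3] gap 0.0855
shift [-0.1 -0.1  0.8]
turn [ 0.001  0.003 -0.001]
```

Spot on. Closing the jaws.

Emit:
play_rows:
  series:
    - [0, 0, 0, 0, 0, 0, 0]
    - [0, 0, 0, 0, 0, 0, 0]
    - [0, 0, 0, 0, 0, 0, 0]
    - [0, 0, 0, 0, 0, 0, 0]
    - [0, 0, 0, 0, 0, 0, 0]
    - [0, 0, 0, 0, 0, 0, 0]
  squeeze: 90

```text
clock: 8.2
eef_pos: [0.5959, -0.1524, 0.1062]
ee_rot: [-0.034, 0.209, 0.963, -0.169]
ft_force: [0.1, -0.1, -0.2]
finger_gap: 0.0302
```

```bash
python3 -c "
from plan import *
goto(Pp,Rp)
s=log();M=rot(s['ee_rot']).T
print('world z 10mm in tool',M@[0,0,10],'d in tool', M@d*10)"
```

```text
t 8.2 pos [ 0.5959 -0.1524  0.1062] q [ 0.138  0.541 -0.277  0.359 -0.971 -0.801] F [ 0.1 -0.1 -0.2] gap 0.0302
shift [ 0.6 -0.6  2.5]
turn [ 0.002  0.005 -0.   ]
world z 10mm in tool [-0.05090373 -3.39978218 -9.40419534] d in tool [-0.03820382  7.07173372 -7.07029863]
```

Emit:
play_rows:
  series:
    - [0, 0, -10, 0, 0, 0, 0]
    - [0, 0, -20, 0, 0, 0, 0]
    - [0, 0, -30, 0, 0, 0, 0]
    - [0, 0, -30, 0, 0, 0, 0]
    - [0, 0, -30, 0, 0, 0, 0]
    - [0, 0, 0, 0, 0, 0, 0]

```text
clock: 8.8
eef_pos: [0.612, -0.1126, 0.2226]
ee_rot: [-0.036, 0.209, 0.963, -0.168]
ft_force: [-0.2, 0.2, -1.5]
finger_gap: 0.03
```

```bash
python3 - <<'E'
from plan import *
# target: tube upright over bore, foot 25 mm above the collar: assume G at 142 from foot
Pt=bore+[0,0,.142+.03]+.008*zf
goto(Pt,Rf)
from kin import *
a=np.load('kin.npy'); SG[:]=a[:2]; p=a[2:]
s=log(); q=s['joint_positions']; P0=s['eef_pos']; R0=rot(s['ee_rot'])
# rotate first then translate, check ik
v=R.from_matrix(R0.T@Rf).as_rotvec()
for i in range(1,11):
    q,e=ik(P0+[0,0,.006*i],R0@R.from_rotvec(v*i/10).as_matrix(),q,p); print(q.round(2),round(e,4))
for i in range(1,6):
    q,e=ik((P0+[0,0,.06])*(1-i/5)+Pt*i/5,Rf,q,p); print(q.round(2),round(e,4))
E
```

```text
t 8.8 pos [ 0.612  -0.1126  0.2226] q [ 0.199  0.455 -0.081  0.293 -1.255 -0.749] F [-0.2  0.2 -1.5] gap 0.03
shift [ 156.4  253.4 -121.8]
turn [-1.13e+00  1.00e-03  0.00e+00]
[ 0.16  0.43 -0.06  0.2  -1.22 -0.67] 0.0
[ 0.12  0.4  -0.03  0.11 -1.2  -0.59] 0.0
[ 0.08  0.38 -0.    0.01 -1.19 -0.51] 0.0
[ 0.03  0.37  0.03 -0.1  -1.18 -0.42] 0.0
[-0.02  0.36  0.06 -0.22 -1.19 -0.33] 0.0
[-0.08  0.35  0.08 -0.34 -1.21 -0.24] 0.0
[-0.14  0.35  0.11 -0.45 -1.23 -0.15] 0.0
[-0.2   0.35  0.13 -0.57 -1.27 -0.07] 0.0
[-0.27  0.36  0.15 -0.69 -1.31  0.01] 0.0
[-0.33  0.38  0.16 -0.8  -1.35  0.08] 0.0
[-0.23  0.33  0.08 -0.82 -1.26  0.04] 0.0
[-0.12  0.29  0.01 -0.83 -1.16 -0.01] 0.0
[ 0.    0.26 -0.05 -0.83 -1.05 -0.08] 0.0
[ 0.13  0.24 -0.09 -0.83 -0.95 -0.16] 0.0
[ 0.26  0.24 -0.11 -0.82 -0.84 -0.24] 0.0
```

Emit:
play_rows:
  series:
    - [0, 0, -12, -0.125, 0, 0, 0]
    - [0, 0, -12, -0.125, 0, 0, 0]
    - [0, 0, -12, -0.125, 0, 0, 0]
    - [0, 0, -12, -0.125, 0, 0, 0]
    - [0, 0, -12, -0.125, 0, 0, 0]
    - [0, 0, 0, -0.125, 0, 0, 0]
    - [0, 0, 0, -0.125, 0, 0, 0]
    - [0, 0, 0, -0.125, 0, 0, 0]
    - [0, 0, 0, -0.125, 0, 0, 0]
    - [0, 0, 0, 0, 0, 0, 0]

```text
clock: 9.8
eef_pos: [0.6096, -0.1038, 0.2769]
ee_rot: [0.079, 0.195, 0.896, 0.392]
ft_force: [-1.0, -0.8, -1.6]
finger_gap: 0.0301
```

```bash
python3 - <<'E'
from plan import *
goto(bore+[0,0,.142+.045]+.008*zf,Rf)
E
```

```text
t 9.8 pos [ 0.6096 -0.1038  0.2769] q [-0.336  0.382  0.151 -0.843 -1.359  0.104] F [-1.  -0.8 -1.6] gap 0.0301
shift [149.2 177.1 208.6]
turn [ 0.036 -0.011 -0.005]
```

Emit:
play_rows:
  series:
    - [15, 17, 20, 0.009, -0.003, 0, 0]
    - [15, 17, 20, 0.009, -0.003, 0, 0]
    - [15, 17, 20, 0.009, -0.003, 0, 0]
    - [15, 17, 20, 0.009, -0.003, 0, 0]
    - [15, 17, 20, 0, 0, 0, 0]
    - [15, 17, 20, 0, 0, 0, 0]
    - [15, 17, 20, 0, 0, 0, 0]
    - [15, 17, 20, 0, 0, 0, 0]
    - [15, 17, 20, 0, 0, 0, 0]
    - [0, 0, 0, 0, 0, 0, 0]

```text
clock: 10.8
eef_pos: [0.579, 0.1772, 0.2529]
ee_rot: [0.075, 0.198, 0.908, 0.362]
ft_force: [-1.0, 0.1, -1.7]
finger_gap: 0.0298
```

```bash
python3 - <<'E'
from plan import *
goto(bore+[0,0,.142+.045]+.008*zf,Rf)
E
```

```text
t 10.8 pos [0.579  0.1772 0.2529] q [ 0.222  0.228 -0.118 -0.792 -0.886 -0.239] F [-1.   0.1 -1.7] gap 0.0298
shift [ 6.2 30.8 10.6]
turn [-0.028 -0.005 -0.004]
```

Emit:
play_rows:
  series:
    - [3, 15, 5, -0.014, -0.003, -0.002, 0]
    - [3, 15, 5, -0.014, -0.003, -0.002, 0]
    - [0, 0, 0, 0, 0, 0, 0]

```text
clock: 11.1
eef_pos: [0.5838, 0.2086, 0.2667]
ee_rot: [0.081, 0.193, 0.904, 0.372]
ft_force: [-0.2, -1.0, -1.1]
finger_gap: 0.0299
```

```bash
python3 - <<'E'
from plan import *
goto(bore+[0,0,.142+.045]+.008*zf,Rf)
S=grab('side','side2');T=grab('top','top2')
Pt=bore+[0,0,.142+.045]
for c in(S,T): print(proj(c,[bore,bore+[0,0,.045],bore+[0,0,.215]]).round(0).tolist())
cv2.imwrite('pics/crop2.png',np.hstack([cv2.resize(S['image'][165:315,110:270],(400,375)),cv2.resize(T['image'][100:250,100:260],(400,375))]))
E
```

```text
t 11.1 pos [0.5838 0.2086 0.2667] q [ 0.274  0.222 -0.1   -0.795 -0.857 -0.278] F [-0.2 -1.  -1.1] gap 0.0299
shift [-2.5 -0.9 -0.4]
turn [-0.003 -0.002  0.006]
[[191.0, 262.0], [189.0, 249.0], [179.0, 192.0]]
[[172.0, 176.0], [169.0, 172.0], [155.0, 156.0]]
```

View pics/crop2.png

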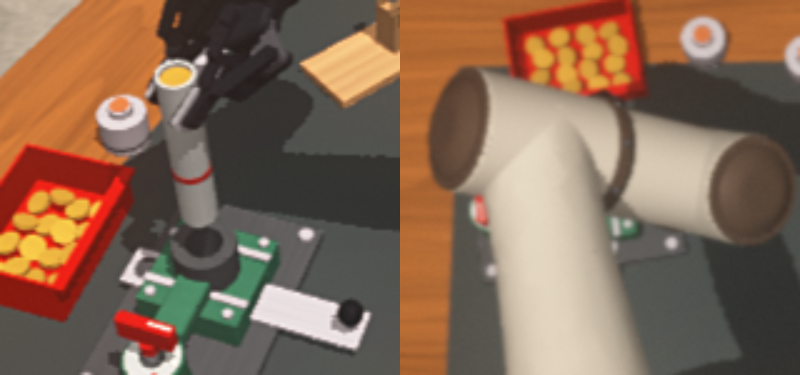

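In the side view the tube hangs upright, with its top at (175,75) and foot at (200,222) in the crop, over the collar mouth at (205,245). The top view is blocked by the arm. I'll fit the tube in the side depth image.

```bash
cat > tubefit.py <<'E'
from plan import *
from fit import *
def tube(c,reg,zr=(.09,.32)):
    o,d,t,k,e=fitcyl(c,reg,np.r_[bore[:2],.2,0,0,1],zr)
    d=d*np.sign(d[2]); o=o+d*(.2-o[2])/d[2]
    b=band(c,reg,o,d)
    P=cloud(c)[reg[2]:reg[3],reg[0]:reg[1]].reshape(-1,3)-o
    a=(P@d)[np.linalg.norm(np.cross(P,d),axis=1)<.0185]
    print('axis@z.2',o.round(4),'d',d.round(4),'n',k,'res',round(e,4),'band z',(.2+np.percentile(b,[2,50,98])*d[2]).round(4) if len(b) else None,len(b),'ext',(.2+np.percentile(a,[0,2,98,100])).round(4))
    return o,d
E
python3 - <<'E'
from tubefit import *
c=load('side2')
o,d=tube(c,(168,200,190,256))
print('axis at z=.13',(o+d*(.13-.2)/d[2]).round(4),'tilt deg xy',np.degrees(d[:2]).round(2))
s=robot.read_state(); print('d in tool',rot(s['ee_rot']).T@d)
E
```

```text
axis@z.2 [0.5815 0.2042 0.2   ] d [-0.0083  0.0091  0.9999] n 668 res 0.0007 band z [0.1878 0.1916 0.2171] 33 ext [0.1295 0.1347 0.2978 0.2997]
axis at z=.13 [0.582  0.2035 0.13  ] tilt deg xy [-0.48  0.52]
d in tool [ 0.00994237  0.70712772 -0.70701594]
```

Emit:
play_rows:
  series:
    - [-2, -0.8, -0.8, 0, 0, 0.003, 0]
    - [0, -7, 7, 0, 0, 0.003, 0]
    - [0, -7, 7, 0, 0, 0, 0]
    - [0, -7, 7, 0, 0, 0, 0]
    - [0, 0, 0, 0, 0, 0, 0]

```text
clock: 11.7
eef_pos: [0.5846, 0.2021, 0.2315]
ee_rot: [0.079, 0.199, 0.904, 0.371]
ft_force: [0.2, -0.1, -1.2]
finger_gap: 0.0297
```

```bash
python3 - <<'E'
from tubefit import *
c=grab('side','side3')
o,d=tube(c,(168,204,185,256),(.1,.32))
goto(None,Rf)
f=o+d*(.095-o[2])/d[2]; print('axis at .095',f.round(4)); 
s=robot.read_state(); print('lateral shift tool',rot(s['ee_rot']).T@np.r_[bore[:2]-f[:2],0]*1000)
E
```

```text
axis@z.2 [0.5816 0.198  0.2   ] d [-0.0016  0.0095  1.    ] n 522 res 0.0008 band z [0.1488 0.1556 0.1594] 32 ext [0.1051 0.123  0.2628 0.2651]
t 11.75 pos [0.585  0.2021 0.2324] q [ 0.253  0.26  -0.129 -0.837 -0.825 -0.209] F [-0.4  0.9 -1.7] gap 0.03
turn [-0.008 -0.    -0.005]
axis at .095 [0.5818 0.197  0.095 ]
lateral shift tool [0.56865923 3.4257522  3.37701914]
```

Emit:
play_rows:
  series:
    - [0.6, 3.4, 3.4, 0, 0, 0, 0]
    - [0, 0, 0, 0, 0, 0, 0]

```text
clock: 11.95
eef_pos: [0.5871, 0.2068, 0.2324]
ee_rot: [0.08, 0.199, 0.904, 0.371]
ft_force: [0.4, -0.2, -2.4]
finger_gap: 0.0303
```

```bash
cat > desc.py <<'E'
from plan import *
import sys
X=np.array([.5865,.2067])
z=float(sys.argv[1]); s=robot.read_state()
goto([*X,z],Rf)
E
python3 desc.py 0.222; python3 - <<'E'
from tubefit import *
c=grab('side','side4')
o,d=tube(c,(168,204,185,262),(.1,.32))
print('axis at .095',(o+d*(.095-o[2])/d[2]).round(4))
E
```

```text
t 11.95 pos [0.5871 0.2068 0.2324] q [ 0.262  0.263 -0.125 -0.835 -0.819 -0.217] F [ 0.4 -0.2 -2.4] gap 0.0303
shift [ 0.5 -7.5  7.2]
turn [-0.008  0.    -0.005]
axis@z.2 [0.5843 0.2028 0.2   ] d [-0.0014  0.0097  1.    ] n 585 res 0.0007 band z [0.1523 0.1566 0.161 ] 30 ext [0.0729 0.1044 0.264  0.2656]
axis at .095 [0.5844 0.2018 0.095 ]
```

Emit:
play_rows:
  series:
    - [0.5, -4.2, 3.4, -0.004, 0, -0.002, 0]
    - [0, -4, 4, -0.004, 0, -0.002, 0]
    - [0, -4, 4, 0, 0, 0, 0]
    - [0, -4, 4, 0, 0, 0, 0]

```text
clock: 12.4
eef_pos: [0.5874, 0.2066, 0.2117]
ee_rot: [0.084, 0.195, 0.902, 0.375]
ft_force: [-1.7, -1.7, 0.4]
finger_gap: 0.03
```

```bash
sed -i 's/X=.*/X=np.array([.5859,.2066])/' desc.py; python3 desc.py 0.195
```

```text
t 12.4 pos [0.5874 0.2066 0.2117] q [ 0.246  0.288 -0.143 -0.884 -0.796 -0.14 ] F [-1.7 -1.7  0.4] gap 0.03
shift [  1.4 -12.3  11.3]
turn [0.004 0.004 0.004]
```

Foot is about 11 mm inside the mouth with tiny forces. Continuing.

Emit:
play_rows:
  series:
    - [0.7, -4.2, 3.8, 0.002, 0.002, 0.002, 0]
    - [0.3, -4, 4, 0.002, 0.002, 0.002, 0]
    - [0, -4, 4, 0, 0, 0, 0]
    - [0, 0, 0, 0, 0, 0, 0]

```text
clock: 12.8
eef_pos: [0.5867, 0.2058, 0.1916]
ee_rot: [0.081, 0.197, 0.903, 0.373]
ft_force: [-0.6, -1.0, -1.9]
finger_gap: 0.0302
```

```bash
python3 desc.py 0.175
```

```text
t 12.8 pos [0.5867 0.2058 0.1916] q [ 0.24   0.314 -0.156 -0.907 -0.78  -0.104] F [-0.6 -1.  -1.9] gap 0.0302
shift [  1.1 -11.4  12. ]
turn [-0.002  0.001 -0.002]
```

Emit:
play_rows:
  series:
    - [0.4, -2.5, 3, 0, 0, 0, 0]
    - [0.3, -2.7, 2.8, 0, 0, 0, 0]
    - [0, -2.8, 2.8, 0, 0, 0, 0]
    - [0, -2.8, 2.8, 0, 0, 0, 0]
  squeeze: 110

```text
clock: 13.2
eef_pos: [0.5888, 0.2073, 0.1829]
ee_rot: [0.085, 0.194, 0.902, 0.376]
ft_force: [-7.9, -6.2, 18.6]
finger_gap: 0.0297
```

```bash
python3 desc.py 0.17; python3 - <<'E'
from tubefit import *
c=grab('side','side5')
o,d=tube(c,(168,210,190,275),(.09,.32))
E
```

```text
t 13.2 pos [0.5888 0.2073 0.1829] q [ 0.234  0.328 -0.159 -0.933 -0.77  -0.063] F [-7.9 -6.2 18.6] gap 0.0297
shift [  2.4 -10.4   7.8]
turn [0.007 0.004 0.006]
axis@z.2 [0.5856 0.204  0.2   ] d [-0.0069  0.0289  0.9996] n 381 res 0.0008 band z [0.1042 0.1082 0.1114] 26 ext [0.0704 0.0839 0.2141 0.2149]
```

Emit:
play_rows:
  series:
    - [1.5, -3.5, 2, 0.004, 0.002, 0.003, 0]
    - [1, -3.2, 2.2, 0.003, 0.002, 0.003, 0]
    - [0.5, -3, 2.4, 0, 0, 0, 0]

```text
clock: 13.55
eef_pos: [0.5879, 0.2069, 0.1828]
ee_rot: [0.086, 0.192, 0.902, 0.378]
ft_force: [-6.1, -5.5, 15.9]
finger_gap: 0.0297
```

```bash
python3 desc.py 0.168; python3 - <<'E'
from tubefit import *
c=grab('side','side6')
o,d=tube(c,(168,210,190,275),(.09,.32))
E
```

```text
t 13.55 pos [0.5879 0.2069 0.1828] q [ 0.23   0.327 -0.162 -0.942 -0.77  -0.048] F [-6.1 -5.5 15.9] gap 0.0297
shift [  1.8 -11.3   9.5]
turn [0.011 0.005 0.011]
axis@z.2 [0.5848 0.2037 0.2   ] d [-0.0132  0.0248  0.9996] n 384 res 0.0008 band z [0.0957 0.1073 0.1126] 32 ext [0.0703 0.0839 0.214  0.2152]
```

Emit:
play_rows:
  series:
    - [0.8, -7, 4, -0.008, 0.008, 0.008, 0]
    - [0.4, -6.5, 5.5, -0.004, 0.004, 0.004, 0]

```text
clock: 13.8
eef_pos: [0.5881, 0.2057, 0.1773]
ee_rot: [0.085, 0.189, 0.897, 0.39]
ft_force: [-9.2, -8.5, 21.4]
finger_gap: 0.0295
```

```bash
python3 desc.py 0.168; python3 - <<'E'
from tubefit import *
c=grab('side','side7')
o,d=tube(c,(168,210,190,275),(.09,.32))
E
```

```text
t 13.8 pos [0.5881 0.2057 0.1773] q [ 0.205  0.341 -0.161 -0.987 -0.789  0.009] F [-9.2 -8.5 21.4] gap 0.0295
shift [ 2.4 -6.9  6.3]
turn [ 0.035 -0.004  0.011]
axis@z.2 [0.5849 0.2024 0.2   ] d [-0.0125  0.0163  0.9998] n 362 res 0.0009 band z [0.0946 0.1012 0.1056] 27 ext [0.0706 0.0834 0.2086 0.2103]
```

Emit:
play_rows:
  series:
    - [1.5, -6, 4.5, 0, 0, 0.004, 0]
    - [0.7, -6, 5.5, 0, 0, 0.004, 0]

```text
clock: 14.05
eef_pos: [0.5873, 0.2048, 0.1695]
ee_rot: [0.087, 0.189, 0.896, 0.393]
ft_force: [-8.7, -8.3, 20.7]
finger_gap: 0.0293
```

```bash
python3 desc.py 0.163; python3 - <<'E'
from tubefit import *
c=grab('side','side8')
o,d=tube(c,(168,210,190,280),(.088,.32))
E
```

```text
t 14.05 pos [0.5873 0.2048 0.1695] q [ 0.195  0.352 -0.169 -1.013 -0.783  0.046] F [-8.7 -8.3 20.7] gap 0.0293
shift [ 2.  -4.   5.1]
turn [ 0.042 -0.001  0.012]
axis@z.2 [0.584  0.2014 0.2   ] d [-0.018   0.01    0.9998] n 344 res 0.0007 band z [0.0897 0.0938 0.0983] 23 ext [0.0706 0.0831 0.2008 0.2033]
```

Emit:
play_rows:
  series:
    - [1, -6, 5, 0, 0, 0.004, 0]

```text
clock: 14.2
eef_pos: [0.5868, 0.2042, 0.165]
ee_rot: [0.088, 0.189, 0.895, 0.394]
ft_force: [-7.5, -7.9, 19.5]
finger_gap: 0.0297
```

```bash
python3 desc.py 0.1638; python3 - <<'E'
from tubefit import *
c=grab('side','side9')
o,d=tube(c,(168,210,190,280),(.088,.32))
cl=cloud(c)[240:290,165:220].reshape(-1,3); r=np.linalg.norm(cl[:,:2]-bore[:2],axis=1)
k=(r<.029)&(r>.0225)&(abs(cl[:,2]-.085)<.004); print('collar z',np.median(cl[k,2]),k.sum())
cv2.imwrite('pics/crop9.png',cv2.resize(c['image'][200:300,140:240],(600,600),interpolation=2))
E
```

```text
t 14.2 pos [0.5868 0.2042 0.165 ] q [ 0.19   0.357 -0.174 -1.026 -0.781  0.065] F [-7.5 -7.9 19.5] gap 0.0297
shift [1.8 0.3 2.1]
turn [0.045 0.001 0.012]
axis@z.2 [0.583  0.2006 0.2   ] d [-0.0246  0.0044  0.9997] n 336 res 0.0007 band z [0.0841 0.0895 0.0939] 26 ext [0.0758 0.0833 0.1961 0.1974]
collar z 0.08545112091090046 140
```

View pics/crop9.png

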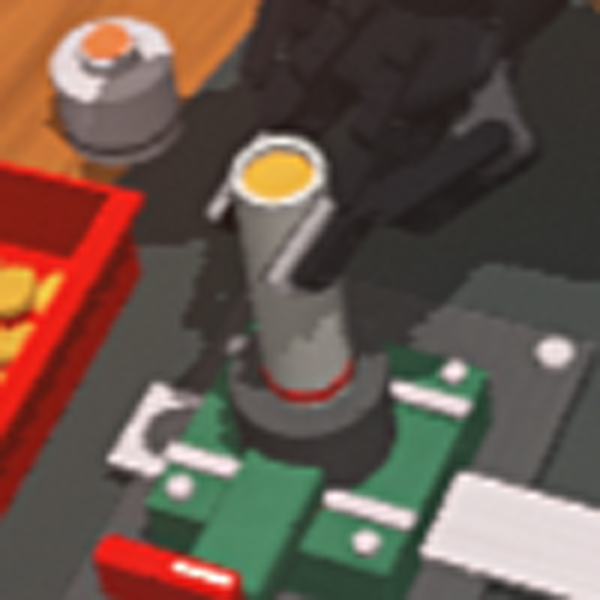

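The picture shows the red band sitting right at the collar mouth at (310,390) in the crop, with the tube upright and the dies and bin untouched. I'll refine the band's height sub-pixel, against the collar's top measured in the same view.

```bash
cat > bandz.py <<'E'
from tubefit import *
def bandz(name,reg=(168,210,180,280),zr=(.088,.32)):
    c=load(name); o,d=tube(c,reg,zr)
    I=c['image'].astype(float); red=I[...,2]-(I[...,0]+I[...,1])/2
    K=c['camera_matrix']; Rc=rot(c['attitude']); C=np.asarray(c['xyz'])
    v,u=np.mgrid[reg[2]:reg[3],reg[0]:reg[1]]
    r=np.stack([(u-K[0,2])/K[0,0],-(v-K[1,2])/K[1,1],-np.ones(u.shape)],-1)@Rc.T; r/=np.linalg.norm(r,axis=-1,keepdims=True)
    w=C-o; rp=r-(r@d)[...,None]*d; wp=w-(w@d)*d
    A=(rp**2).sum(-1);B=(rp@wp);Q=wp@wp-.016**2; disc=B*B-A*Q
    s=(-B-np.sqrt(np.maximum(disc,0)))/A; X=C+s[...,None]*r; a=o[2]+((X-o)@d)*d[2]
    # only the central strip facing camera
    n=(X-o)-((X-o)@d)[...,None]*d; cv=wp/np.linalg.norm(wp); cosf=n@cv/.016
    m=(disc>0)&(cosf>.8)
    bins=np.arange(.07,.26,.002); R_=red[reg[2]:reg[3],reg[0]:reg[1]]
    idx=np.digitize(a[m],bins); prof=np.array([R_[m][idx==i].mean() if (idx==i).any() else np.nan for i in range(len(bins))])
    j=np.nanargmax(prof); cen=bins-.001; k=slice(max(j-5,0),j+6); base=np.nanpercentile(prof,20)
    wgt=np.nan_to_num(np.maximum(prof[k]-base-.1*np.nanmax(prof),0)); print(name,'band centre',(wgt*cen[k]).sum()/wgt.sum(),'profile',prof[k].round(0))
    return o,d
if __name__=='__main__':
    import sys
    for n in sys.argv[1:]: bandz(n)
E
python3 bandz.py side4 side6 side8 side9
```

```text
axis@z.2 [0.5843 0.2029 0.2   ] d [-0.001   0.0085  1.    ] n 610 res 0.0008 band z [0.1523 0.1566 0.161 ] 30 ext [0.0431 0.0527 0.2638 0.2656]
side4 band centre 0.1564162314641864 profile [  7.   6.  30.  60. 111. 116.  95.  35.  14.   5.   7.]
axis@z.2 [0.5848 0.2034 0.2   ] d [-0.0129  0.0208  0.9997] n 391 res 0.0008 band z [0.0957 0.1072 0.1126] 32 ext [0.0703 0.0838 0.2141 0.2151]
side6 band centre 0.2272679323279493 profile [ 11.  33.  79. 101. 115. 115. 114. 114. 114. 114. 113.]
axis@z.2 [0.5839 0.2011 0.2   ] d [-0.0192  0.004   0.9998] n 343 res 0.0007 band z [0.0896 0.0937 0.0982] 23 ext [0.0707 0.083  0.2008 0.2033]
side8 band centre 0.09263106079251786 profile [  5.   5.  12.  50.  97. 124. 102.  19.  15.   5.   5.]
axis@z.2 [0.5831 0.2005 0.2   ] d [-0.0237  0.0027  0.9997] n 337 res 0.0007 band z [0.0841 0.0895 0.0938] 26 ext [0.0758 0.0832 0.1961 0.1974]
side9 band centre 0.20955895619351508 profile [ 10.  24.  58.  96. 115. 117. 115. 114. 112. 113. 108.]
```

Emit:
play_rows:
  series:
    - [0, 0, 0, 0, 0, 0, 0]
    - [0, 0, 0, 0, 0, 0, 0]

```text
clock: 14.45
eef_pos: [0.5855, 0.2028, 0.1633]
ee_rot: [0.088, 0.189, 0.896, 0.392]
ft_force: [-0.7, 0.0, 0.1]
finger_gap: 0.0297
```

```bash
sed -i 's/j=np.nanargmax(prof)/j=np.nanargmax(prof[:25])/' bandz.py; python3 desc.py 0.1638; python3 -c "
from bandz import *
grab('side','side10'); bandz('side9'); bandz('side10')"
```

```text
t 14.45 pos [0.5855 0.2028 0.1633] q [ 0.189  0.358 -0.177 -1.025 -0.779  0.068] F [-0.7  0.   0.1] gap 0.0297
shift [1.2 2.9 2.3]
turn [0.042 0.001 0.013]
axis@z.2 [0.5831 0.2005 0.2   ] d [-0.0237  0.0027  0.9997] n 337 res 0.0007 band z [0.0841 0.0895 0.0938] 26 ext [0.0758 0.0832 0.1961 0.1974]
side9 band centre 0.08845191832702126 profile [  2.   4.  20.  68.  97. 100.  93.  30.  15.   5.   5.]
axis@z.2 [0.5816 0.199  0.2   ] d [-0.0317 -0.0042  0.9995] n 338 res 0.0008 band z [0.0835 0.0871 0.0908] 25 ext [0.0712 0.0834 0.1945 0.1967]
side10 band centre 0.08641883950004142 profile [  2.   1.   4.  24.  68. 111. 109.  84.  41.  17.   6.]
```

Emit:
play_rows:
  series:
    - [-0.4, 5, -2.4, 0, 0, 0, 0]
    - [0, 0, 0, 0, 0, 0, 0]

```text
clock: 14.7
eef_pos: [0.5856, 0.2029, 0.1639]
ee_rot: [0.086, 0.19, 0.897, 0.389]
ft_force: [-1.1, -1.4, 7.8]
finger_gap: 0.0297
```

```bash
python3 desc.py 0.1638; python3 -c "
from bandz import *
grab('side','side11'); bandz('side11')"
```

```text
t 14.7 pos [0.5856 0.2029 0.1639] q [ 0.195  0.356 -0.176 -1.012 -0.777  0.05 ] F [-1.1 -1.4  7.8] gap 0.0297
shift [1.2 2.4 2.6]
turn [ 0.035 -0.     0.01 ]
axis@z.2 [0.5819 0.1991 0.2   ] d [-0.0291 -0.0062  0.9996] n 344 res 0.0008 band z [0.0836 0.0885 0.0923] 27 ext [0.0692 0.084  0.1954 0.196 ]
side11 band centre 0.08707932774546702 profile [  2.   4.   8.  53.  83. 104.  78.  62.  14.  11.   5.]
```

Emit:
play_rows:
  series:
    - [-0.4, 6.5, -2.5, 0, 0, 0, 0]
    - [0, 0, 0, 0, 0, 0, 0]
    - [0, 0, 0, 0, 0, 0, 0]

```text
clock: 15.05
eef_pos: [0.5859, 0.2035, 0.1667]
ee_rot: [0.085, 0.191, 0.898, 0.387]
ft_force: [1.7, -1.6, -10.0]
finger_gap: 0.0298
```

```bash
python3 desc.py 0.1638; python3 -c "
from bandz import *
grab('side','side12'); bandz('side12')
c=load('side12')
cl=cloud(c)[240:290,165:220].reshape(-1,3); r=np.linalg.norm(cl[:,:2]-bore[:2],axis=1)
k=(r<.029)&(r>.0235)&(abs(cl[:,2]-.085)<.004); print('collar z',np.median(cl[k,2]),cl[k,2].mean(),k.sum())"
```

```text
t 15.05 pos [0.5859 0.2035 0.1667] q [ 0.202  0.352 -0.173 -0.997 -0.777  0.028] F [  1.7  -1.6 -10. ] gap 0.0298
shift [ 1.3 -0.1  4.1]
turn [ 0.029 -0.001  0.008]
axis@z.2 [0.582  0.1995 0.2   ] d [-0.0291 -0.0043  0.9996] n 337 res 0.0009 band z [0.0852 0.0906 0.0951] 25 ext [0.0714 0.0839 0.1977 0.1994]
side12 band centre 0.09004549069508513 profile [  3.   5.  14.  80. 110. 113.  65.  31.  10.   6.   7.]
collar z 0.08524402301602496 0.08508982900728329 122
```

Emit:
play_rows:
  series:
    - [-0.3, -2.8, 4.8, 0.01, 0.008, 0.008, 0]
    - [0, 0, 0, 0, 0, 0, 0]
    - [0, 0, 0, 0, 0, 0, 0]

```text
clock: 15.4
eef_pos: [0.5875, 0.2041, 0.1657]
ee_rot: [0.08, 0.192, 0.9, 0.384]
ft_force: [0.6, -4.1, -6.4]
finger_gap: 0.0297
```

```bash
python3 desc.py 0.1638; python3 -c "
from bandz import *
grab('side','side13'); bandz('side13')"
```

```text
t 15.4 pos [0.5875 0.2041 0.1657] q [ 0.206  0.357 -0.165 -0.984 -0.783  0.011] F [ 0.6 -4.1 -6.4] gap 0.0297
shift [ 2.4 -0.3  2.5]
turn [ 0.021 -0.009  0.004]
axis@z.2 [0.584  0.2004 0.2   ] d [-1.890e-02 -3.000e-04  9.998e-01] n 342 res 0.0008 band z [0.0823 0.0892 0.0944] 28 ext [0.0709 0.0835 0.1973 0.1986]
side13 band centre 0.08898874120406569 profile [  2.   3.  10.  41.  91. 114. 106.  32.  19.   5.   5.]
```

Emit:
play_rows:
  series:
    - [0, -3, 4, 0.008, 0.008, 0.008, 0]
    - [0, 0, 0, 0, 0, 0, 0]
    - [0, 0, 0, 0, 0, 0, 0]

```text
clock: 15.75
eef_pos: [0.5885, 0.2045, 0.1654]
ee_rot: [0.075, 0.192, 0.9, 0.383]
ft_force: [0.4, -3.2, -8.1]
finger_gap: 0.0298
```

```bash
python3 desc.py 0.1638; python3 -c "
from bandz import *
grab('side','side14'); bandz('side14'); grab('side','side15'); bandz('side15')"
```

```text
t 15.75 pos [0.5885 0.2045 0.1654] q [ 0.207  0.361 -0.159 -0.976 -0.791 -0.001] F [ 0.4 -3.2 -8.1] gap 0.0298
shift [ 3.2 -0.6  1.7]
turn [ 0.016 -0.017 -0.   ]
axis@z.2 [0.5855 0.2005 0.2   ] d [-0.0038  0.0012  1.    ] n 339 res 0.0008 band z [0.0848 0.0897 0.0941] 25 ext [0.0775 0.0836 0.1967 0.1984]
side14 band centre 0.08870259024552428 profile [  2.   4.  12.  53.  93. 124. 101.  28.  14.   5.   6.]
axis@z.2 [0.5855 0.2004 0.2   ] d [-0.0091 -0.0028  1.    ] n 333 res 0.0008 band z [0.0836 0.0892 0.0943] 25 ext [0.0776 0.0834 0.1967 0.1979]
side15 band centre 0.08853848635636022 profile [  2.   4.  14.  54.  98. 116.  99.  17.  15.   7.   5.]
```

The band centre is 88.6 mm against 88.2 wanted (collar 85.2 in the same view), and the tube is upright. Releasing.

Emit:
play_rows:
  series:
    - [0, 0, 0, 0, 0, 0, 0.6]
    - [0, 0, 0, 0, 0, 0, 0.8]
    - [0, 0, 0, 0, 0, 0, 1]
    - [0, 0, 0, 0, 0, 0, 1]
    - [0, 0, 0, 0, 0, 0, 1]

```text
clock: 16.35
eef_pos: [0.5917, 0.2113, 0.1738]
ee_rot: [0.077, 0.191, 0.897, 0.391]
ft_force: [0.2, -0.4, 0.6]
finger_gap: 0.0855
```

```bash
python3 -c "
from bandz import *
goto()
c=grab('side','side16'); bandz('side16'); grab('side','side17'); bandz('side17')
cl=cloud(c)[240:290,165:220].reshape(-1,3); r=np.linalg.norm(cl[:,:2]-bore[:2],axis=1)
k=(r<.029)&(r>.0235)&(abs(cl[:,2]-.085)<.004); print('collar z',np.median(cl[k,2]),cl[k,2].mean(),k.sum())"
```

```text
t 16.35 pos [0.5917 0.2113 0.1738] q [ 0.21   0.356 -0.148 -0.987 -0.797 -0.005] F [ 0.2 -0.4  0.6] gap 0.0855
axis@z.2 [0.5854 0.2012 0.2   ] d [-0.0099  0.0055  0.9999] n 397 res 0.0007 band z [0.0873 0.0894 0.0927] 16 ext [0.0775 0.0833 0.1966 0.1979]
side16 band centre 0.08818923427780392 profile [ 3.  7. 25. 46. 79. 87. 64. 12. 12.  4.  6.]
axis@z.2 [0.5853 0.2016 0.2   ] d [-0.007   0.0126  0.9999] n 409 res 0.0008 band z [0.088  0.0905 0.0942] 16 ext [0.0765 0.0846 0.1966 0.199 ]
side17 band centre 0.08800193732193733 profile [ 2.  7. 29. 51. 79. 85. 64. 19. 11.  5.  5.]
collar z 0.08550971505479643 0.08531910270476384 126
```

Emit:
play_rows:
  series:
    - [0, 0, -25, 0, 0, 0, 1]
    - [0, 0, -30, 0, 0, 0, 1]
    - [0, 0, -30, 0, 0, 0, 1]
    - [0, 0, -30, 0, 0, 0, 1]
    - [0, -10, -20, 0, 0, 0, 0.6]
    - [0, 0, 0, 0, 0, 0, 0.6]

```text
clock: 17.05
eef_pos: [0.548, 0.1119, 0.2608]
ee_rot: [0.075, 0.191, 0.897, 0.39]
ft_force: [0.4, -0.0, 0.1]
finger_gap: 0.059
```

```bash
cat > knob.py <<'E'
from plan import *
KN=np.array([.5686,.308]); FY=np.radians(7.9)
def rk(flip,ang=0):  # ang clockwise from open
    a=FY+np.pi/2-ang; x=np.array([np.cos(a),np.sin(a),0])*flip; return ori(np.array([0,0,-1.]),x)
E
python3 - <<'E'
from knob import *
from kin import *
a=np.load('kin.npy'); SG[:]=a[:2]; p=a[2:]
s=log(); q0=s['joint_positions']
for fl in(1,-1):
    q,e=ik([*KN,.25],rk(fl),q0,p)
    q1,e1=ik([*KN,.091],rk(fl),q,p); q2,e2=ik([*KN,.081],rk(fl,1.05),q1,p)
    print(fl,q.round(2),q1.round(2),q2.round(2),e,e1,e2)
    goto([*KN,.25],rk(fl))
print((rot(s['ee_rot']).T@[0,0,10]).round(2))
E
```

```text
1 [ 0.75  0.42  0.08 -0.   -1.23 -2.18] [ 0.75  0.55 -0.12 -0.   -0.9  -2.18] [ 0.72  0.57 -0.09 -0.08 -0.9  -3.1 ] 3.5185453251672013e-08 6.475434178232885e-09 0.08029628285673009
t 17.05 pos [0.548  0.1119 0.2608] q [ 0.044  0.19  -0.153 -0.886 -1.018 -0.057] F [ 0.4 -0.   0.1] gap 0.059
shift [ 59.8 119.9 145. ]
turn [ 0.737 -0.428  0.954]
-1 [ 0.75  0.42  0.08 -0.   -1.23  0.96] [ 0.75  0.55 -0.12 -0.   -0.9   0.96] [ 0.75  0.57 -0.13 -0.   -0.88 -0.09] 1.1820202727190836e-08 6.475288091234299e-09 1.736143555578013e-08
t 17.05 pos [0.548  0.1119 0.2608] q [ 0.044  0.19  -0.153 -0.886 -1.018 -0.057] F [ 0.4 -0.   0.1] gap 0.059
shift [ 59.8 119.9 145. ]
turn [ 0.495  0.852 -1.988]
[ 0.15  7.29 -6.84]
```

Emit:
play_rows:
  series:
    - [0, 25, -23, 0, 0, 0, 0.6]
    - [0, 25, -23, 0, 0, 0, 0.6]
    - [0, 0, 0, 0.033, 0.056, -0.131, 0.6]
    - [0, 0, 0, 0.033, 0.056, -0.131, 0.6]
    - [0, 0, 0, 0.033, 0.056, -0.131, 0.6]
    - [0, 0, 0, 0.033, 0.056, -0.131, 0.6]
    - [0, 0, 0, 0.033, 0.056, -0.131, 0.6]
    - [0, 0, 0, 0.033, 0.056, -0.131, 0.6]
    - [0, 0, 0, 0.033, 0.056, -0.131, 0.6]
    - [0, 0, 0, 0.033, 0.056, -0.131, 0.6]

```text
clock: 18.05
eef_pos: [0.5492, 0.1164, 0.3274]
ee_rot: [0.039, -0.37, 0.903, 0.216]
ft_force: [0.4, 0.4, -0.6]
finger_gap: 0.0512
```

```bash
python3 -c "
from knob import *
goto([*KN,.25],rk(-1))"
```

```text
t 18.05 pos [0.5492 0.1164 0.3274] q [ 0.247  0.262  0.14  -0.446 -1.446  0.587] F [ 0.4  0.4 -0.6] gap 0.0512
shift [-121.    79.9  148.4]
turn [ 0.236  0.394 -0.915]
```

Emit:
play_rows:
  series:
    - [0, 0, 0, 0.032, 0.053, -0.122, 0.6]
    - [0, 0, 0, 0.032, 0.053, -0.122, 0.6]
    - [0, 0, 0, 0.032, 0.053, -0.122, 0.6]
    - [0, 0, 0, 0.032, 0.053, -0.122, 0.6]
    - [0, 0, 0, 0.032, 0.053, -0.122, 0.6]
    - [0, 0, 0, 0.032, 0.053, -0.122, 0.6]
    - [0, 0, 0, 0.032, 0.053, -0.122, 0.6]
    - [0, 0, 0, 0, 0, 0, 0.6]

```text
clock: 18.85
eef_pos: [0.5498, 0.1256, 0.3201]
ee_rot: [0.002, 0.748, -0.663, -0.009]
ft_force: [-0.4, 0.2, -0.9]
finger_gap: 0.0517
```

```bash
python3 -c "
from knob import *
goto([*KN,.25],rk(-1))"
```

```text
t 18.85 pos [0.5498 0.1256 0.3201] q [ 0.503  0.243  0.005 -0.016 -1.343  1.192] F [-0.4  0.2 -0.9] gap 0.0517
shift [-178.1  -41.7   71.4]
turn [ 0.016  0.011 -0.017]
```

Emit:
play_rows:
  series:
    - [-36, -8, 5, 0.005, 0.004, -0.006, 0.6]
    - [-36, -8, 5, 0.005, 0.004, -0.006, 0.6]
    - [-36, -8, 10, 0.005, 0.004, -0.006, 0.6]
    - [-36, -8, 20, 0, 0, 0, 0.6]
    - [-30, -8, 30, 0, 0, 0, 0.6]
    - [0, 0, 0, 0, 0, 0, 0.6]

```text
clock: 19.45
eef_pos: [0.5677, 0.3123, 0.2467]
ee_rot: [-0.001, 0.748, -0.664, -0.005]
ft_force: [-0.1, -0.6, -0.7]
finger_gap: 0.0514
```

```bash
python3 -c "
from knob import *
goto([*KN,.14],rk(-1))
c=grab('top','top3');S=grab('side','side18')
cv2.imwrite('pics/crop3.png',np.hstack([cv2.resize(S['image'][220:340,120:240],(400,400)),cv2.resize(c['image'][120:240,90:210],(400,400))]))
for n in ('side18',):
  P=cloud(S);I=S['image'].astype(int); q=P[(I[...,2]>130)&(I[...,1]<70)&(I[...,0]<70)&(P[...,2]>.09)&(P[...,2]<.12)]; q=q[q[:,1]>.15]; print(len(q), cv2.minAreaRect((q[:,:2]*1000).astype(np.float32)) if len(q) else '')
from bandz import *
bandz('side18')"
```

```text
t 19.45 pos [0.5677 0.3123 0.2467] q [ 0.747  0.423  0.082 -0.011 -1.23   0.946] F [-0.1 -0.6 -0.7] gap 0.0514
shift [  5.3  -1.  106.6]
turn [ 0.006  0.009 -0.019]
12 ((563.170654296875, 260.6728515625), (20.416284561157227, 96.93486785888672), 8.463970184326172)
axis@z.2 [0.5862 0.2016 0.2   ] d [0.0033 0.0115 0.9999] n 377 res 0.0006 band z [0.0851 0.0895 0.0932] 22 ext [0.0767 0.0837 0.1965 0.1983]
side18 band centre 0.08854257810733826 profile [  0.   6.  16.  49.  82. 101.  76.  24.  11.   3.   4.]
```

View pics/crop3.png

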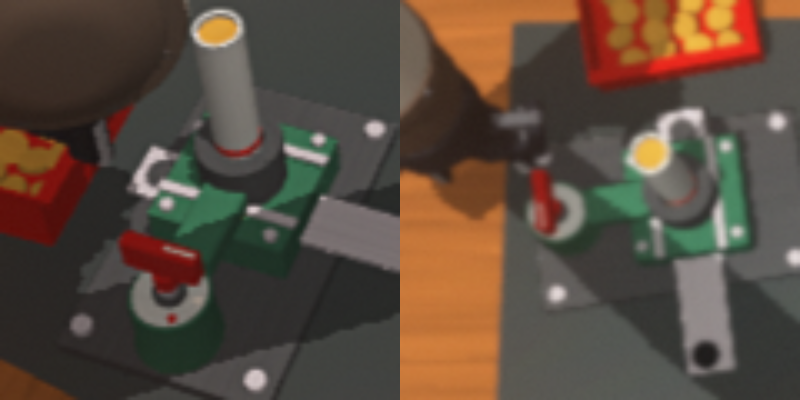

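The tube stands free in the collar with its band at the mouth. The T-knob is visible at (160,258) in the left crop with the gripper above it, and nothing is disturbed. I'll descend over the bar.

Emit:
play_rows:
  series:
    - [3, -0.5, 20, 0.003, 0.004, -0.008, 0.6]
    - [3, -0.5, 25, 0.003, 0.004, -0.008, 0.6]
    - [0, 0, 25, 0, 0, 0, 0.6]
    - [0, 0, 25, 0, 0, 0, 0.6]
    - [0, 0, 5, 0, 0, 0, 0.6]
    - [0, 0, 0, 0, 0, 0, 0.6]

```text
clock: 20.15
eef_pos: [0.5781, 0.3015, 0.1603]
ee_rot: [-0.013, 0.748, -0.664, 0.003]
ft_force: [0.1, 0.0, 0.3]
finger_gap: 0.0513
```

```bash
python3 -c "
from knob import *
goto([*KN,.092],rk(-1))"
```

```text
t 20.15 pos [0.5781 0.3015 0.1603] q [ 0.729  0.481 -0.054  0.003 -1.01   0.96 ] F [0.1 0.  0.3] gap 0.0513
shift [-6.7 10.2 68.1]
turn [-0.023  0.013 -0.018]
```

Emit:
play_rows:
  series:
    - [-3.5, 5, 10, -0.012, 0.007, -0.009, 0.6]
    - [-3, 5, 10, -0.01, 0.006, -0.009, 0.6]
    - [0, 0, 10, 0, 0, 0, 0.6]
    - [0, 0, 0, 0, 0, 0, 0.6]

```text
clock: 20.55
eef_pos: [0.5689, 0.3081, 0.133]
ee_rot: [-0.003, 0.754, -0.657, 0.001]
ft_force: [-0.6, -0.8, -1.0]
finger_gap: 0.0513
```

```bash
python3 -c "
from knob import *
goto([*KN,.092],rk(-1))"
```

```text
t 20.55 pos [0.5689 0.3081 0.133 ] q [ 0.746  0.507 -0.083  0.001 -0.974  0.962] F [-0.6 -0.8 -1. ] gap 0.0513
shift [ 0.2  0.6 41. ]
turn [-0.006  0.003 -0.   ]
```

Emit:
play_rows:
  series:
    - [0, 0.5, 10, -0.003, 0.002, 0, 0.6]
    - [0, 0.5, 10, -0.003, 0.002, 0, 0.6]
    - [0, 0.5, 10, 0, 0, 0, 0.6]
    - [0, 0, 8, 0, 0, 0, 0.6]
    - [0, 0, 0, 0, 0, 0, 0.6]

```text
clock: 21.05
eef_pos: [0.5673, 0.3082, 0.0914]
ee_rot: [0.001, 0.754, -0.657, 0.0]
ft_force: [-0.1, 0.1, 0.3]
finger_gap: 0.0512
```

```bash
python3 -c "
from knob import *
goto([*KN,.092],rk(-1))"
```

```text
t 21.05 pos [0.5673 0.3082 0.0914] q [ 0.748  0.553 -0.122  0.001 -0.898  0.96 ] F [-0.1  0.1  0.3] gap 0.0512
shift [ 0.4 -1.3 -0.6]
turn [ 0.001 -0.001  0.   ]
```

Well placed with no contact. Closing on the bar.

Emit:
play_rows:
  series:
    - [0.2, -1, 0, 0, 0, 0, 0]
    - [0, 0, 0, 0, 0, 0, 0]
    - [0, 0, 0, 0, 0, 0, 0]
    - [0, 0, 0, 0, 0, 0, 0]
    - [0, 0, 0, 0, 0, 0, 0]
  squeeze: 70

```text
clock: 21.55
eef_pos: [0.5687, 0.3069, 0.0917]
ee_rot: [0.002, 0.754, -0.657, 0.001]
ft_force: [0.4, 0.1, -2.2]
finger_gap: 0.0126
```

```bash
python3 -c "
from knob import *
goto([*KN,.081],rk(-1))"
```

```text
t 21.55 pos [0.5687 0.3069 0.0917] q [ 0.745  0.554 -0.12   0.002 -0.9    0.962] F [ 0.4  0.1 -2.2] gap 0.0126
shift [-1.1 -0.  10.7]
turn [ 0.002 -0.003 -0.   ]
```

Emit:
play_rows:
  series:
    - [0, 0, 6, 0, 0, 0, 0]
    - [0, 0, 6, 0, 0, 0, 0]
    - [0, 0, 5, 0, 0, 0, 0]
    - [0, 0, 4, 0, 0, 0, 0]

```text
clock: 21.95
eef_pos: [0.5689, 0.307, 0.0798]
ee_rot: [0.001, 0.755, -0.656, 0.002]
ft_force: [-7.3, -3.7, 19.3]
finger_gap: 0.0124
```

```bash
python3 -c "
from knob import *
goto([*KN,.081],rk(-1))"
```

```text
t 21.95 pos [0.5689 0.307  0.0798] q [ 0.747  0.566 -0.133  0.006 -0.873  0.961] F [-7.3 -3.7 19.3] gap 0.0124
shift [-1.   0.1 -1.2]
turn [-0.002 -0.004  0.003]
```

Emit:
play_rows:
  series:
    - [0, 0, 3.3, 0, 0, 0.12, 0]
    - [0, 0, 3.3, 0, 0, 0.12, 0]
    - [0, 0, 3.3, 0, 0, 0.12, 0]

```text
clock: 22.25
eef_pos: [0.5688, 0.3073, 0.0799]
ee_rot: [0.001, -0.622, 0.783, -0.004]
ft_force: [-5.8, -2.2, 14.6]
finger_gap: 0.0127
```

```bash
python3 -c "
from knob import *
goto([*KN,.081],rk(-1,1.05)); print(log()['ft_torque'].round(2))"
```

```text
t 22.25 pos [0.5688 0.3073 0.0799] q [ 0.748  0.565 -0.137  0.009 -0.868  0.588] F [-5.8 -2.2 14.6] gap 0.0127
shift [-0.7  0.4 -1.1]
turn [-0.007 -0.001  0.684]
[-0.78  1.73  0.04]
```

Turning well (0.37 rad). Continuing.

Emit:
play_rows:
  series:
    - [0, 0, 3.3, 0, 0, 0.12, 0]
    - [0, 0, 3.3, 0, 0, 0.12, 0]
    - [0, 0, 3.3, 0, 0, 0.12, 0]
    - [0, 0, 3.3, 0, 0, 0.12, 0]

```text
clock: 22.65
eef_pos: [0.5689, 0.3076, 0.0799]
ee_rot: [0.004, -0.411, 0.912, -0.004]
ft_force: [-5.2, -2.2, 13.9]
finger_gap: 0.0122
```

```bash
python3 -c "
from knob import *
goto([*KN,.081],rk(-1,1.05)); print(log()['ft_torque'].round(2))"
```

```text
t 22.65 pos [0.5689 0.3076 0.0799] q [ 0.75   0.564 -0.142  0.015 -0.861  0.088] F [-5.2 -2.2 13.9] gap 0.0122
shift [-0.1  0.5 -1.1]
turn [-0.011  0.005  0.189]
[-0.84  1.75 -0.02]
```

Emit:
play_rows:
  series:
    - [0, 0, 3.3, 0, 0, 0.1, 0]
    - [0, 0, 3.3, 0, 0, 0.08, 0]
    - [0, 0, 3.3, 0, 0, 0.03, 0]

```text
clock: 22.95
eef_pos: [0.569, 0.3077, 0.0798]
ee_rot: [0.006, -0.311, 0.95, -0.005]
ft_force: [-6.9, -2.9, 13.6]
finger_gap: 0.0127
```

```bash
python3 -c "
from knob import *
goto([*KN,.081],rk(-1,1.05)); print(log()['ft_torque'].round(2))"
```

```text
t 22.95 pos [0.569  0.3077 0.0798] q [ 0.752  0.563 -0.145  0.019 -0.856 -0.132] F [-6.9 -2.9 13.6] gap 0.0127
shift [ 0.1  0.5 -1.2]
turn [-0.013  0.009 -0.027]
[-0.9   1.82  0.1 ]
```

Emit:
play_rows:
  series:
    - [0, 0, 3, 0, 0, 0.03, 0]
    - [0, 0, 3, 0, 0, 0.03, 0]

```text
clock: 23.15
eef_pos: [0.569, 0.3077, 0.0803]
ee_rot: [0.007, -0.283, 0.959, -0.006]
ft_force: [-4.8, -2.4, 12.7]
finger_gap: 0.0122
```

```bash
python3 -c "
from knob import *
goto([*KN,.081],rk(-1,1.05)); print(log()['ft_torque'].round(2))"
```

```text
t 23.15 pos [0.569  0.3077 0.0803] q [ 0.753  0.561 -0.147  0.022 -0.854 -0.193] F [-4.8 -2.4 12.7] gap 0.0122
shift [ 0.2  0.4 -0.7]
turn [-0.015  0.011 -0.085]
[-0.82  1.78  0.42]
```

Emit:
play_rows:
  series:
    - [0, 0, 2, 0, 0, -0.04, 0]
    - [0, 0, -3, 0, 0, 0, 0]
    - [0, 0, -4, 0, 0, 0, 0]
    - [0, 0, -3, 0, 0, 0, 0]
    - [0, 0, 0, 0, 0, 0, 0]

```text
clock: 23.65
eef_pos: [0.5688, 0.3077, 0.0915]
ee_rot: [0.009, -0.305, 0.952, -0.006]
ft_force: [-0.5, 0.2, 5.5]
finger_gap: 0.0123
```

```bash
python3 -c "
from knob import *
goto([*KN,.092],rk(-1,1.05)); print(log()['ft_torque'].round(2))"
```

```text
t 23.65 pos [0.5688 0.3077 0.0915] q [ 0.754  0.547 -0.141  0.024 -0.872 -0.15 ] F [-0.5  0.2  5.5] gap 0.0123
shift [-0.   0.4 -0.5]
turn [-0.017  0.013 -0.04 ]
[-0.32  0.42  0.1 ]
```

Knob is back out (91.5 vs 91.7 at the start). Opening and lifting away.

Emit:
play_rows:
  series:
    - [0, 0, 0, 0, 0, 0, 0.6]
    - [0, 0, 0, 0, 0, 0, 0.6]
    - [0, 0, 0, 0, 0, 0, 0.6]
    - [0, 0, -15, 0, 0, 0, 0.6]
    - [0, 0, -25, 0, 0, 0, 0.6]
    - [0, 0, -30, 0, 0, 0, 0.6]
    - [0, 0, -30, 0, 0, 0, 0.6]
    - [0, 0, -30, 0, 0, 0, 0.6]

```text
clock: 24.45
eef_pos: [0.5638, 0.3084, 0.2212]
ee_rot: [0.004, -0.304, 0.953, -0.007]
ft_force: [-0.0, -0.2, -0.1]
finger_gap: 0.0513
```

Emit:
play_rows:
  series:
    - [-30, 30, -20, 0, 0, 0, 0.6]
    - [-30, 30, -20, 0, 0, 0, 0.6]
    - [-30, 30, 0, 0, 0, 0, 0.6]
    - [-30, 30, 0, 0, 0, 0, 0.6]
    - [0, 0, 0, 0, 0, 0, 0.6]
    - [0, 0, 0, 0, 0, 0, 0.6]

```text
clock: 25.05
eef_pos: [0.5931, 0.483, 0.2725]
ee_rot: [0.012, -0.303, 0.953, -0.003]
ft_force: [-0.5, 0.3, 1.2]
finger_gap: 0.0513
```

```bash
python3 -c "
from knob import *
goto()
c=grab('top','top4');S=grab('side','side19')
cv2.imwrite('pics/crop4.png',np.hstack([cv2.resize(S['image'][220:340,120:240],(400,400)),cv2.resize(c['image'][120:240,90:210],(400,400))]))
for X in (S,c):
  P=cloud(X);I=X['image'].astype(int); q=P[(I[...,2]>110)&(I[...,1]<70)&(I[...,0]<70)&(P[...,2]>.09)&(P[...,2]<.125)&(abs(P[...,0]-KN[0])<.035)&(abs(P[...,1]-KN[1])<.035)]; print(len(q), cv2.minAreaRect((q[:,:2]*1000).astype(np.float32)) if len(q) else '',q[:,2].max() if len(q) else '')
from bandz import *
bandz('side19')"
```

```text
t 25.05 pos [0.5931 0.483  0.2725] q [ 0.901  0.613  0.456  0.018 -1.397 -0.287] F [-0.5  0.3  1.2] gap 0.0513
105 ((568.6497192382812, 308.9578857421875), (11.679195404052734, 50.77308654785156), 41.267486572265625) 0.11589856098904261
81 ((568.4376831054688, 306.8187561035156), (13.138059616088867, 49.86872863769531), 39.75606918334961) 0.11899999721299959
axis@z.2 [0.5785 0.196  0.2   ] d [5.e-04 6.e-04 1.e+00] n 2 res 0.0 band z [0.0862 0.0899 0.0941] 11 ext [0.0755 0.0792 0.101  0.1023]
side19 band centre 0.09361856206140315 profile [11.  5. 20. 27. 31. 56. 36. 56. 23. 46. 11.]
```

View pics/crop4.png

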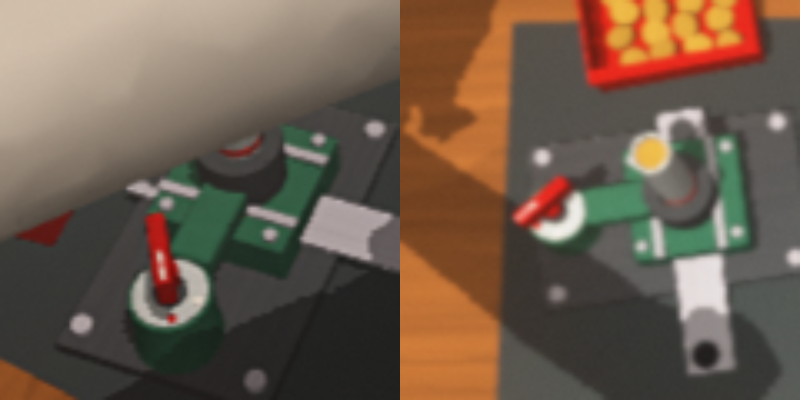

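The T-bar has turned about 58° clockwise in both views (left crop (160,260), right crop (543,200)) and is out at full height. The tube stands in the collar. I'll clear the arm for a last check of the tube.

Emit:
play_rows:
  series:
    - [30, 32, -5, 0, 0, 0, 0.6]
    - [33, 34, 0, 0, 0, 0, 0.6]
    - [33, 34, 0, 0, 0, 0, 0.6]
    - [33, 34, 0, 0, 0, 0, 0.6]
    - [33, 34, 0, 0, 0, 0, 0.6]
    - [33, 34, 0, 0, 0, 0, 0.6]
    - [0, 0, 0, 0, 0, 0, 0.6]
    - [0, 0, 0, 0, 0, 0, 0.6]

```text
clock: 25.95
eef_pos: [0.311, 0.5251, 0.273]
ee_rot: [0.012, -0.297, 0.955, -0.002]
ft_force: [-0.3, -0.7, -0.2]
finger_gap: 0.0512
```

```bash
python3 -c "
from knob import *
goto()
S=grab('side','side20'); T=grab('top','top5')
cv2.imwrite('pics/fin.png',np.vstack([S['image'][90:],])) 
from bandz import *
bandz('side20')
cl=cloud(S)[240:290,165:220].reshape(-1,3); r=np.linalg.norm(cl[:,:2]-bore[:2],axis=1)
k=(r<.029)&(r>.0235)&(abs(cl[:,2]-.085)<.004); print('collar z',np.median(cl[k,2]),cl[k,2].mean(),k.sum())
a=load('top0')['image'][60:135,130:350].astype(int); b=T['image'][60:135,130:350].astype(int); print('top change around bystanders',(abs(a-b).max(-1)>60).sum())"
```

```text
t 25.95 pos [0.311  0.5251 0.273 ] q [ 1.311  0.334 -0.     0.023 -1.228 -0.715] F [-0.3 -0.7 -0.2] gap 0.0512
axis@z.2 [0.5838 0.2028 0.2   ] d [-0.109   0.0584  0.9923] n 52 res 0.0012 band z None 0 ext [0.1823 0.1871 0.197  0.2   ]
side20 band centre nan profile [34. 34. 35. 34. 34. 35. 35. 34. 35. 35. 35.]
collar z nan nan 0
top change around bystanders 0bandz.py:17: RuntimeWarning: invalid value encountered in scalar divide
  wgt=np.nan_to_num(np.maximum(prof[k]-base-.1*np.nanmax(prof),0)); print(name,'band centre',(wgt*cen[k]).sum()/wgt.sum(),'profile',prof[k].round(0))
  return _methods._mean(a, axis=axis, dtype=dtype,
  ret = ret.dtype.type(ret / rcount)
<string>:9: RuntimeWarning: Mean of empty slice.
```

View pics/fin.png

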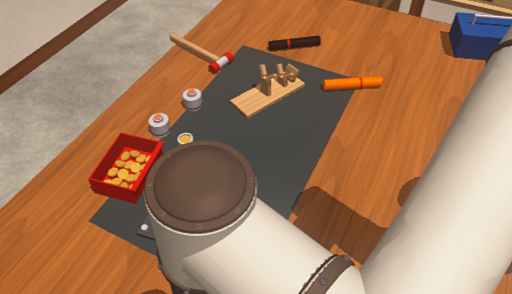

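The arm still hides the feeder in the side view. The dies, bin and mallet are where they were. I'll move on to the start pose, which had a clear view.

Emit:
play_rows:
  series:
    - [15, 29, 0, 0, 0, 0, 0.6]
    - [15, 29, 0, 0, 0, 0, 0.6]
    - [15, 29, 0, 0, 0, 0, 0.6]
    - [15, 29, 0, 0, 0, 0, 0.6]
    - [15, 29, 0, 0, 0, 0, 0.6]
    - [0, 0, 0, 0, 0, 0, 0.6]

```text
clock: 26.65
eef_pos: [0.1759, 0.6029, 0.2688]
ee_rot: [0.012, -0.287, 0.958, -0.002]
ft_force: [0.2, -0.2, 0.1]
finger_gap: 0.0512
```

```bash
python3 -c "
from knob import *
goto()
S=grab('side','side21')
cv2.imwrite('pics/fin2.png',cv2.resize(S['image'][200:340,110:270],(640,560)))
from bandz import *
bandz('side21')
cl=cloud(S)[240:290,165:220].reshape(-1,3); r=np.linalg.norm(cl[:,:2]-bore[:2],axis=1)
k=(r<.029)&(r>.0235)&(abs(cl[:,2]-.085)<.004); print('collar z',np.median(cl[k,2]),cl[k,2].mean(),k.sum())"
```

```text
t 26.65 pos [0.1759 0.6029 0.2688] q [ 1.556  0.369  0.041  0.026 -1.24  -0.982] F [ 0.2 -0.2  0.1] gap 0.0512
axis@z.2 [0.5863 0.2011 0.2   ] d [0.0039 0.0059 1.    ] n 433 res 0.0007 band z [0.0845 0.0893 0.0933] 24 ext [0.0753 0.0837 0.1967 0.1996]
side21 band centre 0.08856704608464583 profile [  2.   8.  27.  54.  89. 106.  86.  36.  13.   4.   6.]
collar z 0.08570996100205103 0.08530963645037104 122
```

View pics/fin2.png

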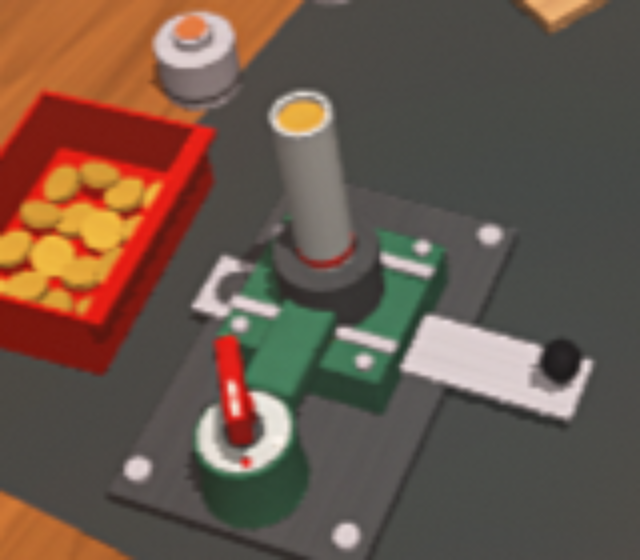

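The final view shows the tube upright with its red band just at the collar's top (325,250). The T-knob is out and turned toward the red dot at (245,462), and the arm is clear. Band centre minus collar top is 3.0 ± 0.4 mm, and 3 mm is wanted.

```bash
python3 -c "
from station import job
print(job.sign_off())"
```

```text
the job is handed in; nothing more can be done
None
```

The tube is in the collar at its mark, the T-knob is locked and back out, and the job is handed in at about 27 s of the 62 s allowed.

- **Tube:** I gripped it by its free end, stood it upright and pushed it past the brake. It went about 1.5–2 mm too deep at one point, so I pulled it back up and settled it before letting go. In the last view the band's centre is about 88.6 mm up and the collar top 85.3–85.7 mm. That puts the lower band edge level with the collar face to within about 0.5 mm, and the tube is upright.
- **Knob:** I pushed it fully in (about 11.9 mm), turned it clockwise until I felt the end stop, eased back slightly and let it spring out. The cameras measure about 58° (1.00–1.01 rad) from both views. The tool itself read about 1.09 rad at release, partly because it twisted on the bar at the stop. The camera value lies inside the 0.95–1.07 band, and the bar is back at its starting height.
- **Bystanders:** the top view shows no change around the dies, bin and mallet. The highest force in any reading I took was about 25 N.

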